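# Make up two gate hardware kits

### The job

Make up two gate hardware kits: in the rectangular divided tray, the steel strike plate flat in the large compartment and the tall hinge barrel standing upright in the small one; in the round dish, the grooved gate wheel flat and the rubber buffer standing on its base, side by side. The strike plate lies flush in its drilling jig: press down its end at the thumb notch so that the other end tips up, then take hold of it there. Set every part down rather than dropping it, and leave the short barrel standing where it is.

Things in the scene. Friction and masses are not known exactly. Their poses are not given: they have to be found in the camera images.
- strike_plate: Bright steel plate 80 x 40 x 6 mm (x, y, z), 0.14 kg, dark hole marks. Origin at its centre. Starts in the jig's pocket, flush with its top, axes parallel to the jig's. Gripped at its raised end it hangs about 40 deg tilted, ungripped end low, its centre about 30 mm along the plate from the grip; lower it until that end touches, then ease the grip (4 N) and it turns flat as it is lowered further.
- jig: Grey fixed jig 112 x 76, 44 tall (mm). Origin under pocket centre; x along the pocket, 84 x 44. Floor: shelf 38 above bench for x > -2, deep relief 10 above bench for x < -2; 24-wide thumb notch in the -x wall. Press plate near x=-24 (under 5 N) to 8-14 below jig top: it tips over the shelf edge and stays leaning about 40 deg, +x end about 20 above jig top near x=+20: grip there across y.
- tall_barrel: Tall weld-on hinge barrel, upright steel cylinder 30 mm diameter, 70 mm tall with a thin brass ring at half height, 0.245 kg. Origin: centre of its underside, z up its axis.
- short_barrel: Short hinge barrel of the same kind but thinner, 22 mm diameter, 36 mm tall. Not part of either kit: it stays standing where it is. Origin: centre of its underside.
- wheel: Steel gate wheel with a V groove round its rim, lying flat: 60 mm diameter, 24 mm thick, dark seal and brass hub in the middle, 0.32 kg. Origin at its centre (12 mm above what it lies on), z its axis.
- buffer: Gate buffer: black rubber cylinder 30 mm diameter, 34 mm tall, on a square steel base 46 x 46 x 6 mm; 40 mm tall in all, 0.14 kg. Origin: centre of the base's underside, z up.
- kit_tray: Rectangular steel tray, fixed to the bench, 108 mm (x) by 212 mm (y), rim 18 mm high, floor 4 mm thick, walls 4 mm, one divider of the same height. Origin: centre of its underside. Large compartment: centre y = -42 mm, 120 mm long (y) by 100 mm (x) inside. Small compartment: centre y = +62 mm, 80 mm (y) by 100 mm (x).
- kit_dish: Round steel dish, fixed to the bench, 200 mm across the rim, 18 mm high, floor 4 mm thick, flat floor about 184 mm across. Origin: centre of its underside.
There are look-alikes about, which are no part of the job. Of the things shaped like the strike_plate, the steel one is meant. Leave any red or turquoise look-alike of the tall_barrel alone.

How it is judged:
At the end, for the whole second after the job is handed in: On the floors: plate flat in large compartment (35 mm x, 46 mm y of its centre), tall barrel upright in small one (40, 32 mm); wheel flat within 66 mm and buffer upright within 72 mm of dish centre; all within 0.1 rad, at rest; short barrel upright within 25 mm of its start (x of strike_plate in the frame of kit_tray between -0.035 and 0.035 m and y of strike_plate in the frame of kit_tray between -0.088 and 0.004 m and z of strike_plate in the frame of kit_tray below 0.012 m and angle between the z axis of strike_plate and the z axis of kit_tray, either way round below 0.1 rad and x of tall_barrel in the frame of kit_tray between -0.04 and 0.04 m and y of tall_barrel in the frame of kit_tray between 0.03 and 0.094 m and z of tall_barrel in the frame of kit_tray below 0.01 m and angle between each of tall_barrel, buffer, short_barrel's own z axis and vertical below 0.1 rad and horizontal distance between wheel and kit_dish below 0.066 m and z of wheel in the frame of kit_dish below 0.021 m and angle between the z axis of wheel and the z axis of kit_dish, either way round below 0.1 rad and horizontal distance between buffer and kit_dish below 0.072 m and z of buffer in the frame of kit_dish below 0.01 m and distance of short_barrel from where it was at the start of the episode below 0.025 m and linear speed of each of strike_plate, tall_barrel, wheel, buffer below 0.02 m/s); the robot touches nothing.
It fails at once if the short barrel is knocked over or carried off (distance of short_barrel from where it was at the start of the episode above 0.05 m or angle between short_barrel's own z axis and vertical above 0.5 rad).
It fails at once if a part is dropped or thrown: faster than 0.9 m/s (a fall of about 4 cm) while out of the fingers ((linear speed of strike_plate above 0.9 m/s and contact force between strike_plate and the fingers below 0.05 N) or (linear speed of tall_barrel above 0.9 m/s and contact force between tall_barrel and the fingers below 0.05 N) or (linear speed of wheel above 0.9 m/s and contact force between wheel and the fingers below 0.05 N) or (linear speed of buffer above 0.9 m/s and contact force between buffer and the fingers below 0.05 N)).
It also fails if it takes over 115 s, if anything falls off the work surface, if the arm or the gripper's body presses on something with over 40 N, if the wrist force passes 120 N, or if a joint passes its speed limit or range.

### The arm

A 7-joint arm with a two-finger parallel gripper is mounted at the origin on the work surface. World frame = base frame: x ahead of the robot, y to its left, z up, the work surface at z = 0. Lengths are in m, angles in rad, forces in N, time in s.
With the tool pointing down it reaches from about 0.425 to 0.875 m from the base axis. Payload 4.7 kg.
Tool frame: the origin (TCP) lies on the mounting face of the last link; the fingertips stand 173 mm ahead of it and the grasp point (between the pads) lies 155 mm ahead of it (r.tip_extent is the distance from the TCP to the fingertips, in m); z points along the fingers, y is the direction in which the jaws open and shut (so a half turn about z gives the same grasp; the last joint's range is limited). The gripper opens to 85 mm and grips with 20 to 120 N. Pads are 22 mm wide; open, the fingers measure 114 mm over their backs; the gripper's body (76 mm by 85 mm) begins 54 mm behind the grasp point. The pads swing forward as they close: fully open they stand 13 mm farther back than shut.
Start: joints at [1.145, 0.321, -0.07, 1.45, 0.023, 1.371, -0.057], TCP at [0.277, -0.588, 0.405] pointing down, gripper open.
Joint ranges: [-2.86, 2.86], [-0.3, 2.09], [-1.38, 1.24], [0.06, 2.45], [-1.56, 4.7], [0.09, 2.05], [-2.69, 2.69]. Speed limits (rad/s): [2.57, 2.57, 3.14, 3.14, 3.14, 3.14, 3.14].

### API

Orientations are given as a rotation vector (axis times angle).
In Python, from cell import readout, optics, r gives the robot as it stands. The module is installed in compiled form; this text tells all that it offers.
- The arm moves only by the tool drive_tool, never from a script. Its argument "targets" is a list of rows, each a list of 5 numbers: the shift along the tool's x, y, z in m, then the turn about the tool's z in degrees, then the opening, from 0 (shut) to 1 (fully open). In form: [[dx, dy, dz, yaw, jaw], ...]. A call has 1 to 20 rows; each row shifts and turns the pose as measured when the row begins, along the tool's axes as they then stand; what a row does not reach is not made up. A row lasts 1/8 s, in which the tool goes at most 62.5 mm and 10.7 degrees, less where a joint would pass 70% of its speed; a pose out of reach is approached as far as the arm can. A call with a gripper value outside its range is refused whole. The fingers move at their own pace and stop on an object; "squeeze" is the grip in N (left out, the last holds). Time passes only in rows, so rows that do not move let the fingers close. It gives the time, the measured TCP pose, the force and the opening at its end, in the units of the state.
- readout.get_obs(): the state, without advancing time (a new reading comes with each control period).
- optics.read_camera(name): name is "scene" or "top" or "wrist"; returns the picture (420x560x3 uint8, blue, green, red); there is no depth.
- optics.camera_info(name): a dict with "fx", "fy", "cx", "cy" (pixels), "pose" (4x4, takes a point from camera to world coordinates); the wrist camera has in their place "hand_eye" (4x4, takes a point from camera to tool coordinates, whose origin is the TCP and whose axes are the flange's). Camera axes: x right, y up, looking along -z (the intrinsics and any distortion apply to the point x, -y, -z); pixel columns grow to the right and rows downward; lengths in m; the calibration is good to about 2 mm. The wrist camera is an equidistant fisheye: a pixel r from the principal point sees the ray r / f radians off the axis. A picture is of the moment at which its call begins: read the wrist's pose just before it. camera_info takes no time and is no camera call.
- r.hand_in(): hands the job in, once; it reports no verdict.
The state is a dict: "time_s": time; "joints": joint angles; "qvel": joint speeds; "joint_torque": joint torques, N m; "tcp_pos": TCP position; "orientation": TCP orientation; "force": force on the tool from outside, world axes, zero at the start; "moment": the same for the moment, N m; "opening": finger opening in m.
Only numpy, scipy, OpenCV 4.12 (cv2) and the standard library are available. Lean on these libraries where they do the work, as an engineer would, in place of code of your own. Each camera call takes 0.05 s, during which the arm holds its last target.

## Working session

There is one attempt and no reset: what is moved stays moved. The work goes in short steps, Python scripts to look and compute and a tool call to move; the robot and the scene stay as the last step left them, time stands still between calls to the robot, and variables do not carry over. Pictures are saved under pics/ and viewed, and the job is handed in when it is done.

Besides the shell and the picture viewer there is one more tool, called after "Request:" as name(argument=value, ...) on one line, values as JSON. drive_tool: Moves the arm, as the interface text tells. Its arguments: {"type":"object","properties":{"targets":{"type":"array","items":{"type":"array","items":{"type":"number"}}},"squeeze":{"type":"number"}},"required":["targets"]}

```bash
mkdir -p pics; ls; python3 - <<'E'
from cell import readout, optics, r
import cv2,numpy as np
np.set_printoptions(precision=4,suppress=True)
for n in ("scene","top","wrist"):
    i=optics.camera_info(n); print(n,i)
o=readout.get_obs(); print(o); print(r.tip_extent)
for n in ("scene","top","wrist"):
    im=optics.read_camera(n); cv2.imwrite(f"pics/{n}0.png",im)
E
```

```text
pics
scene {'fx': 420.19612884732317, 'fy': 420.19612884732317, 'cx': 279.16653676992837, 'cy': 208.64589060966466, 'pose': array([[ 0.5405, -0.6735,  0.5042,  0.9715],
       [ 0.8412,  0.4424, -0.3109, -0.2494],
       [-0.0137,  0.5922,  0.8057,  0.7368],
       [ 0.    ,  0.    ,  0.    ,  1.    ]])}
top {'fx': 477.8276984200745, 'fy': 477.8276984200745, 'cx': 283.8348968722301, 'cy': 207.51905737684692, 'pose': array([[-0.0092,  0.9893, -0.1459,  0.4137],
       [-0.9994, -0.0139, -0.0316, -0.017 ],
       [-0.0333,  0.1455,  0.9888,  1.0282],
       [ 0.    ,  0.    ,  0.    ,  1.    ]])}
wrist {'fx': 325.19226210127806, 'fy': 325.19226210127806, 'cx': 282.21458491388483, 'cy': 206.23084962084118, 'hand_eye': array([[-0.0001,  0.9537,  0.3008,  0.0763],
       [ 1.    ,  0.0002, -0.0002, -0.    ],
       [-0.0002,  0.3008, -0.9537,  0.0307],
       [ 0.    ,  0.    ,  0.    ,  1.    ]])}
{'time_s': 0.0, 'joints': array([ 1.1451,  0.3219, -0.0701,  1.4517,  0.0226,  1.3708, -0.0569]), 'qvel': array([-0.0017, -0.0011, -0.0012, -0.0004, -0.0002, -0.0008,  0.0003]), 'joint_torque': array([ -0.0002, -49.3584,  -0.382 , -31.4326,   0.0132,   0.0114,
         0.    ]), 'tcp_pos': array([ 0.2766, -0.588 ,  0.4036]), 'orientation': array([-3.0641, -0.6849,  0.0008]), 'force': array([ 0.3814, -0.6491,  0.1347]), 'moment': array([-0.0103, -0.0163, -0.0462]), 'opening': 0.08582653485560027}
0.1734
```

View pics/top0.png

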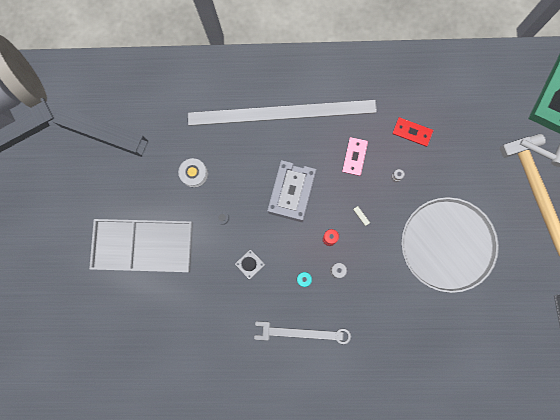

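View pics/scene0.png

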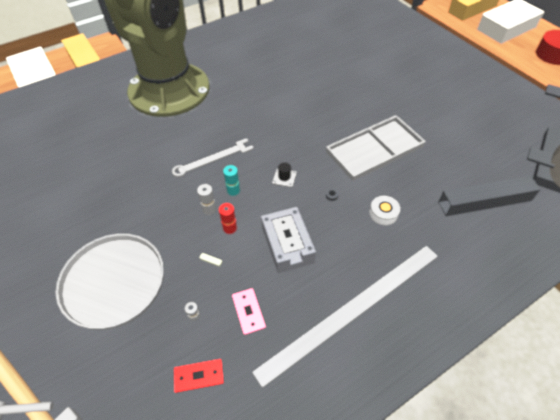

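View pics/wrist0.png

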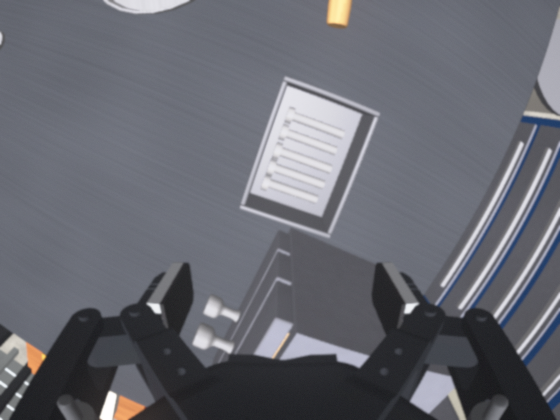

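```bash
python3 - <<'E'
import cv2
t=cv2.imread('pics/top0.png');s=cv2.imread('pics/scene0.png')
def crop(im,x0,y0,x1,y1,f,n): cv2.imwrite('pics/'+n,cv2.resize(im[y0:y1,x0:x1],None,fx=f,fy=f,interpolation=cv2.INTER_CUBIC))
crop(t,230,130,430,290,4,'t_c1.png')
crop(t,80,150,280,290,4,'t_c2.png')
crop(s,160,130,350,330,3,'s_c1.png')
crop(s,310,100,510,250,4,'s_c2.png')
E
```

```text
(no output)
```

View pics/t_c1.png

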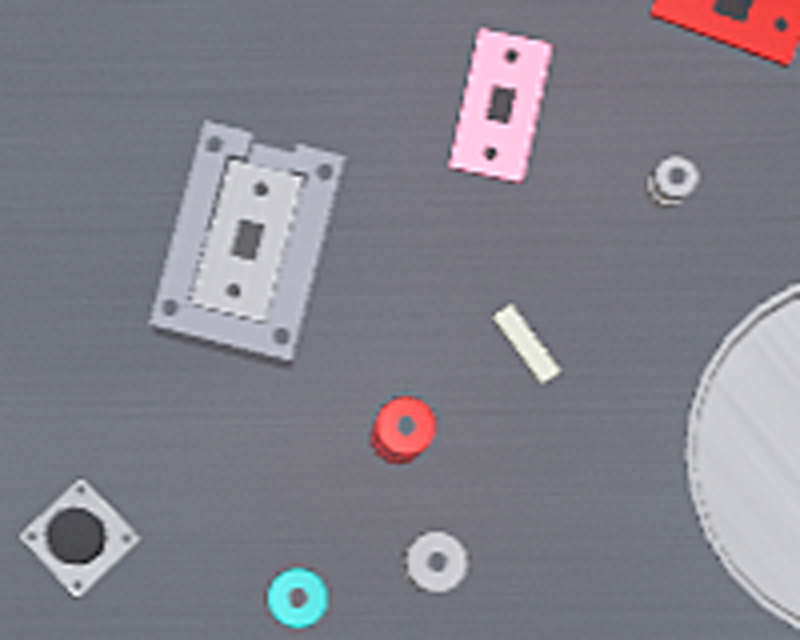

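View pics/t_c2.png

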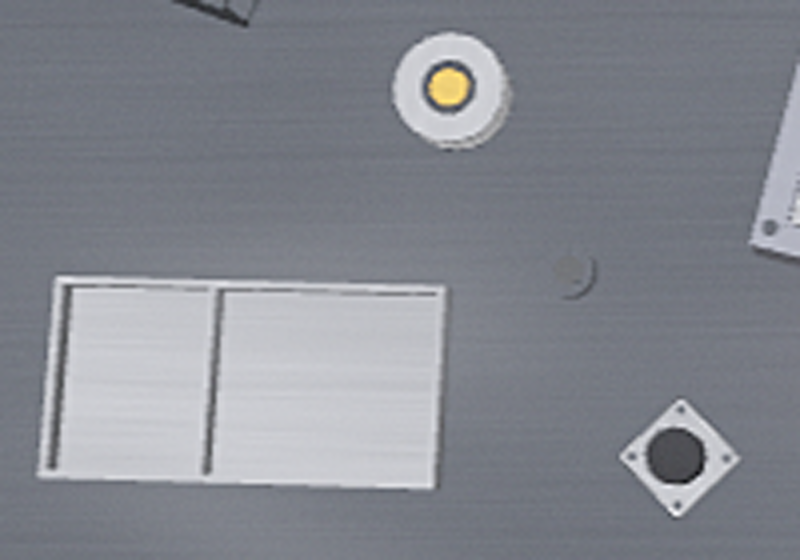

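View pics/s_c1.png

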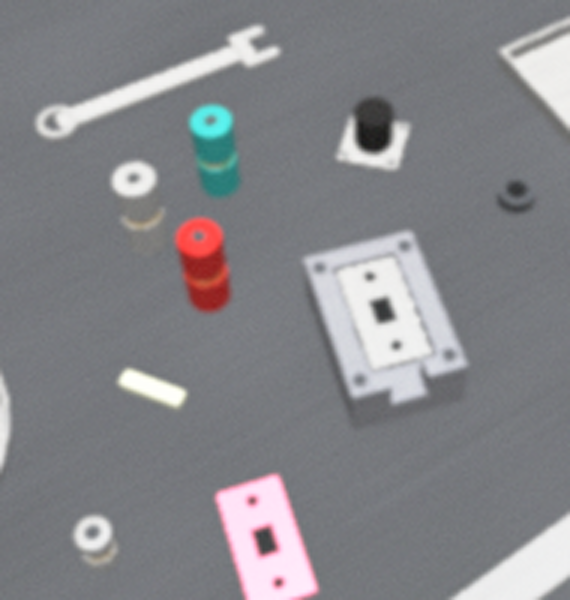

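View pics/s_c2.png

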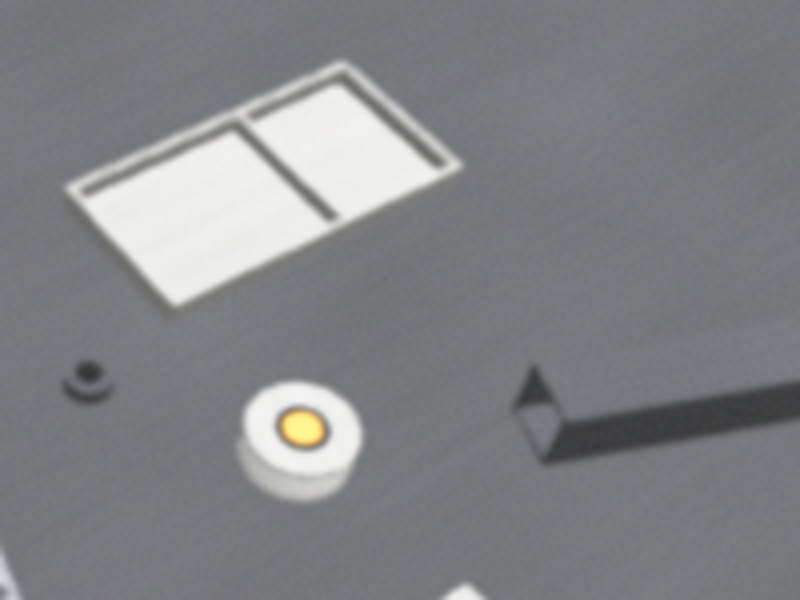

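```bash
cat > h.py <<'E'
import numpy as np,cv2
from scipy.spatial.transform import Rotation as R
from cell import readout, optics, r
np.set_printoptions(precision=4,suppress=True)
def ray(cam,u,v,T=None):
    i=optics.camera_info(cam)
    if cam=='wrist':
        dx,dy=(u-i['cx']),(v-i['cy']); rr=np.hypot(dx,dy); th=rr/i['fx']
        s=np.sin(th)/max(rr,1e-9); d=np.array([dx*s,-dy*s,-np.cos(th)]); P=T@i['hand_eye']
    else:
        d=np.array([(u-i['cx'])/i['fx'],-(v-i['cy'])/i['fy'],-1]); P=i['pose']
    d=P[:3,:3]@d; return P[:3,3],d/np.linalg.norm(d)
def pl(cam,u,v,z,T=None):
    c,d=ray(cam,u,v,T); return c+d*(z-c[2])/d[2]
def tri(rays):
    A=np.zeros((3,3));b=np.zeros(3)
    for c,d in rays:
        M=np.eye(3)-np.outer(d,d);A+=M;b+=M@c
    return np.linalg.solve(A,b)
def tcpT(o=None):
    o=o or readout.get_obs(); T=np.eye(4);T[:3,:3]=R.from_rotvec(o['orientation']).as_matrix();T[:3,3]=o['tcp_pos'];return T
def proj(cam,p,T=None):
    i=optics.camera_info(cam); P=i['pose'] if cam!='wrist' else T@i['hand_eye']
    q=np.linalg.inv(P)@np.append(p,1)
    x,y,z=q[0],-q[1],-q[2]
    if cam=='wrist':
        n=np.hypot(x,y);th=np.arctan2(n,z);return np.array([i['cx']+i['fx']*th*x/n,i['cy']+i['fx']*th*y/n])
    return np.array([i['cx']+i['fx']*x/z,i['cy']+i['fy']*y/z])
def rel(target,z=None,T=None):
    "target world xyz of grasp point -> shift in tool axes"
    T=tcpT() if T is None else T
    g=T[:3,3]+T[:3,:3]@[0,0,.155]
    return T[:3,:3].T@(np.asarray(target)-g)
def snap(cam,name,crop=None,f=1):
    T=tcpT(); im=optics.read_camera(cam); cv2.imwrite('pics/'+name+'_raw.png',im); np.save('pics/'+name+'.npy',T)
    if crop: x0,y0,x1,y1=crop; im=im[y0:y1,x0:x1]
    cv2.imwrite('pics/'+name+'.png',cv2.resize(im,None,fx=f,fy=f,interpolation=cv2.INTER_CUBIC)); return T
E
python3 - <<'E'
from h import *
c1=lambda u,v:(230+u/4,130+v/4)
c2=lambda u,v:(80+u/4,150+v/4)
s1=lambda u,v:(160+u/3,130+v/3)
s2=lambda u,v:(310+u/4,100+v/4)
def both(n,t,s,z):
    a=pl('top',*t,z);b=pl('scene',*s,z);q=tri([ray('top',*t),ray('scene',*s)]);print(n,a[:2],b[:2],q)
both('plate c',c1(247,240),s1(383,310),.044)
both('hole notch',c1(260,188),s1(396,345),.044)
both('hole far',c1(233,290),s1(370,276),.044)
both('tall',c1(437,561),s1(134,178),.07)
both('turq',c1(298,598),s1(212,120),.07)
both('red',c1(404,426),s1(199,237),.07)
both('short',c1(678,176),s1(93,533),.036)
both('buffer',c1(76,536),s1(374,111),.04)
both('wheel',c2(449,87),s2(302,428),.024)
for p in [(56,277),(447,288),(436,488),(38,477)]: print('tray',pl('top',*c2(*p),.018))
for p in [(68,187),(345,62),(463,165),(175,308)]: print('trayS',pl('scene',*s2(*p),.018))
for p in [(205,122),(345,155),(292,360),(150,323)]: print('jig',pl('top',*c1(*p),.044))
for p in [(80,480),(138,538),(77,597),(20,538)]: print('buf base',pl('top',*c1(*p),.006))
for p in [(401,245),(498,245),(450,197),(450,292)]: print('dish',pl('top',*p,.018))
for p in [(57,290),(163,272),(118,235),(100,325)]: print('dishS',pl('scene',*p,.018))
E
```

```text
plate c [ 0.5958 -0.0025] [ 0.5976 -0.0006] [ 0.5965 -0.0014  0.0429]
hole notch [ 0.6234 -0.0097] [ 0.6245 -0.0084] [ 0.6239 -0.0089  0.0435]
hole far [0.5694 0.0051] [0.5704 0.007 ] [0.5699 0.006  0.0438]
tall [ 0.4279 -0.0952] [ 0.4293 -0.093 ] [ 0.4283 -0.094   0.0695]
turq [ 0.4104 -0.0261] [ 0.4124 -0.0231] [ 0.4111 -0.0244  0.0692]
red [ 0.4951 -0.0804] [ 0.4977 -0.0797] [ 0.4956 -0.0798  0.0675]
short [ 0.628  -0.2295] [ 0.6302 -0.227 ] [ 0.6288 -0.2284  0.0344]
buffer [0.4429 0.0874] [0.4456 0.0917] [0.444  0.0898 0.0391]
wheel [0.6429 0.2125] [0.6445 0.2148] [0.6438 0.2139 0.0234]
tray [0.5429 0.4255 0.018 ]
tray [0.5342 0.2129 0.018 ]
tray [0.428  0.2167 0.018 ]
tray [0.4359 0.43   0.018 ]
trayS [0.4305 0.2216 0.018 ]
trayS [0.4385 0.4324 0.018 ]
trayS [0.5458 0.429  0.018 ]
trayS [0.5394 0.2152 0.018 ]
jig [0.6595 0.0189 0.044 ]
jig [ 0.6404 -0.0546  0.044 ]
jig [ 0.5322 -0.0251  0.044 ]
jig [0.5526 0.0485 0.044 ]
buf base [0.4736 0.0889 0.006 ]
buf base [0.4425 0.0579 0.006 ]
buf base [0.4117 0.0904 0.006 ]
buf base [0.4431 0.121  0.006 ]
dish [ 0.4799 -0.2298  0.018 ]
dish [ 0.4776 -0.4303  0.018 ]
dish [ 0.5804 -0.3374  0.018 ]
dish [ 0.382  -0.3257  0.018 ]
dishS [ 0.4522 -0.4223  0.018 ]
dishS [ 0.5262 -0.2401  0.018 ]
dishS [ 0.3971 -0.2834  0.018 ]
dishS [ 0.5627 -0.3765  0.018 ]
```

```bash
python3 - <<'E'
from h import *
T=tcpT()
# after yaw +40.5
a=np.deg2rad(40.5)
T2=T.copy();T2[:3,:3]=T[:3,:3]@R.from_rotvec([0,0,a]).as_matrix()
print(T2[:3,:3]); print(rel([.6196,-.0078,.20],T=T2))
E
```

```text
[[ 0.9646 -0.2638 -0.0007]
 [-0.2638 -0.9646  0.0012]
 [-0.001  -0.001  -1.    ]]
[ 0.1779 -0.6499  0.0494]
```

Request:
drive_tool(targets=[[0,0,0,10.1,0],[0,0,0,10.1,0],[0,0,0,10.1,0],[0,0,0,10.1,0],[0.0148,-0.054,0.004,0,0],[0.0148,-0.054,0.004,0,0],[0.0148,-0.054,0.004,0,0],[0.0148,-0.054,0.004,0,0],[0.0148,-0.054,0.004,0,0],[0.0148,-0.054,0.004,0,0],[0.0148,-0.054,0.004,0,0],[0.0148,-0.054,0.004,0,0],[0.0148,-0.054,0.004,0,0],[0.0148,-0.054,0.004,0,0],[0,0,0,0,0]], squeeze=30)

```text
time_s: 2.02
tcp_pos: [0.58, -0.0978, 0.3577]
orientation: [-3.103, 0.457, 0.01]
force: [-1.4, -0.7, -0.6]
opening: 0.0003
```

```bash
python3 - <<'E'
from h import *
T=snap('wrist','w1'); o=readout.get_obs(); print(T,o['time_s'],o['joints'],o['opening'],o['force']); print(rel([.6196,-.0078,.062]))
E
```

```text
[[ 0.9575 -0.2885 -0.0053  0.58  ]
 [-0.2885 -0.9575  0.0064 -0.0978]
 [-0.0069 -0.0046 -1.      0.3577]
 [ 0.      0.      0.      1.    ]] 2.075 [ 0.4396  0.2404 -0.3618  1.6611  0.0848  1.2627 -1.8063] -0.00017044597573014748 [-0.9746 -0.5398 -0.8535]
[ 0.0136 -0.1002  0.1408]
```

View pics/w1.png

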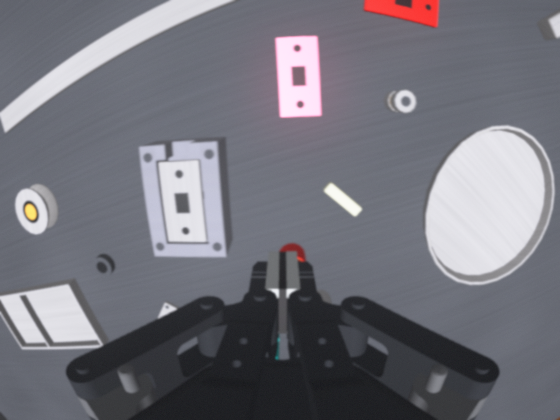

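```bash
python3 - <<'E'
from h import *
T=np.load('pics/w1.npy')
for n,p,z in [('c',(182,203),.044),('notch',(179,174),.044),('far',(185,230),.044),('wheel',(31,212),.024),('pink',(298,76),.006),('short',(405,101),.036)]: print(n,pl('wrist',*p,z,T)[:2])
print(proj('wrist',[.597,-.002,.044],T))
i=cv2.imread('pics/w1_raw.png');cv2.imwrite('pics/w1c.png',cv2.resize(i[130:270,120:250],None,fx=4,fy=4,interpolation=cv2.INTER_CUBIC))
E
```

```text
c [ 0.5961 -0.0031]
notch [ 0.623  -0.0107]
far [0.5698 0.0045]
wheel [0.6426 0.2115]
pink [ 0.6761 -0.1414]
short [ 0.6283 -0.229 ]
[180.6187 202.4419]
```

View pics/w1c.png

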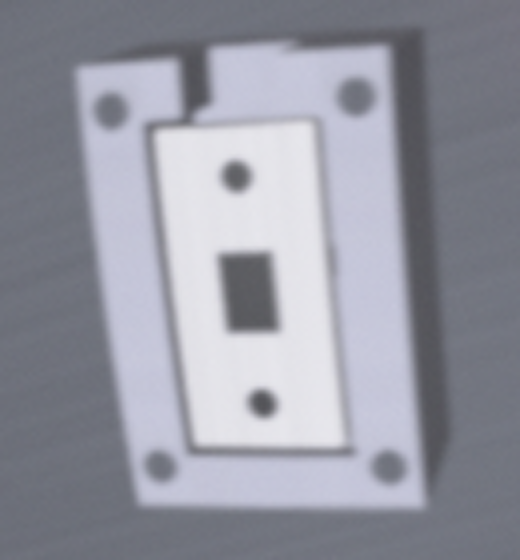

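Request:
drive_tool(targets=[[0.0045,-0.034,0.03,0,0],[0.0045,-0.034,0.03,0,0],[0.0045,-0.034,0.03,0,0],[0,0,0,0,0]])

```text
time_s: 2.58
tcp_pos: [0.6215, -0.0137, 0.2652]
orientation: [3.101, -0.482, -0.01]
force: [-0.8, -0.6, -0.1]
opening: -0.0003
```

```bash
python3 - <<'E'
from h import *
T=tcpT();print(T); print(rel([.6192,-.0088,.055]))
E
```

```text
[[ 0.9529 -0.3034 -0.0065  0.6215]
 [-0.3034 -0.9529 -0.0019 -0.0137]
 [-0.0056  0.0038 -1.      0.2652]
 [ 0.      0.      0.      1.    ]]
[-0.0025 -0.0048  0.0552]
```

Request:
drive_tool(targets=[[-0.0025,-0.0048,0.02,-2.4,0],[0,0,0.02,0,0],[0,0,0,0,0]])

```text
time_s: 2.95
tcp_pos: [0.6196, -0.0139, 0.2231]
orientation: [3.107, -0.422, -0.009]
force: [-0.5, 0.2, 0.6]
opening: 0.0
```

```bash
python3 - <<'E'
from h import *
T=tcpT();print(T); print(rel([.6192,-.0088,.055])); o=readout.get_obs();print(o['force'])
E
```

```text
[[ 0.9637 -0.2668 -0.0066  0.6196]
 [-0.2668 -0.9637 -0.0055 -0.0139]
 [-0.0049  0.0071 -1.      0.2231]
 [ 0.      0.      0.      1.    ]]
[-0.001 -0.006  0.013]
[-0.4989  0.2408  0.6415]
```

Request:
drive_tool(targets=[[-0.001,-0.006,0,0,0],[0,0,0,0,0],[0,0,0.005,0,0],[0,0,0.004,0,0],[0,0,0.003,0,0],[0,0,0.003,0,0]])

```text
time_s: 3.7
tcp_pos: [0.6213, -0.0086, 0.2095]
orientation: [3.106, -0.425, -0.002]
force: [0.1, 0.5, -0.1]
opening: -0.0003
```

```bash
python3 - <<'E'
from h import *
T=snap('wrist','w2',(180,120,380,300),4)
print(T)
E
```

```text
[[ 0.9633 -0.2684 -0.0022  0.6213]
 [-0.2684 -0.9633 -0.0063 -0.0086]
 [-0.0004  0.0066 -1.      0.2095]
 [ 0.      0.      0.      1.    ]]
```

View pics/w2.png

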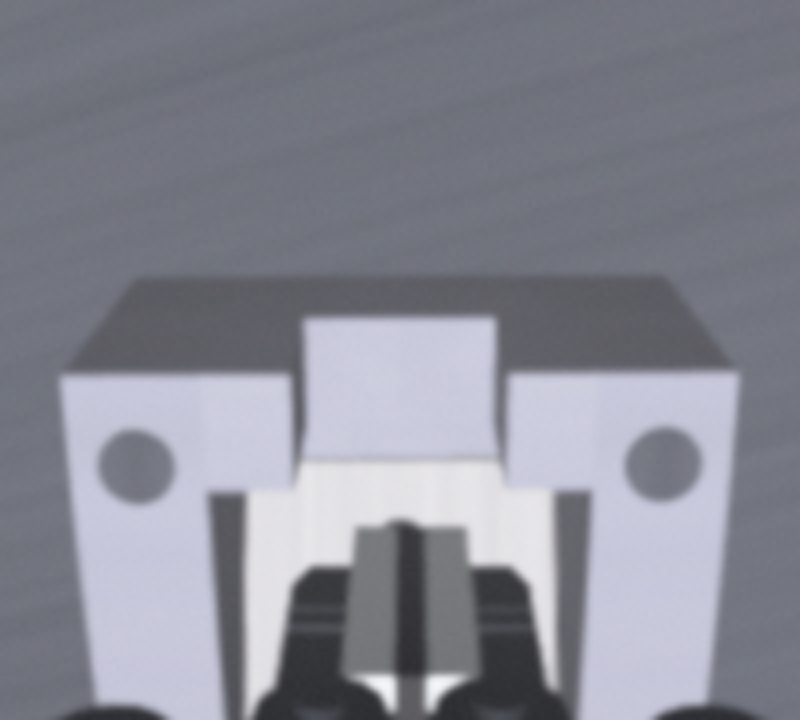

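Request:
drive_tool(targets=[[0,0,0.003,0,0],[0,0,0.002,0,0],[0,0,0,0,0]])

```text
time_s: 4.12
tcp_pos: [0.6221, -0.0087, 0.2052]
orientation: [3.106, -0.425, 0.002]
force: [0.0, 0.0, 0.3]
opening: -0.0001
```

```bash
python3 - <<'E'
from h import *
T=snap('scene','s3',(220,180,350,290),6)
E
```

```text
(no output)
```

View pics/s3.png

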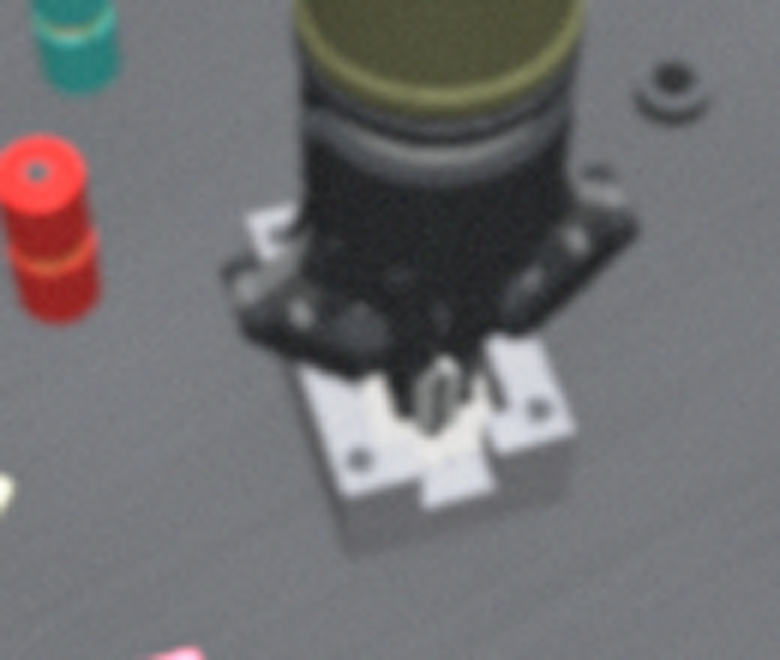

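Request:
drive_tool(targets=[[0,0,-0.01,0,0],[0,0,-0.03,0,0],[0,0,-0.05,0,0.75],[0,0,0,-10.6,0.75],[0,0,0,-10.6,0.75],[0,0,0,-10.6,0.75],[0,0,0,-10.6,0.75],[0,0,0,-10.6,0.75],[0,0,0,-10.6,0.75],[0,0,0,-10.6,0.75],[0,0,0,-10.6,0.75],[0,0,0,-10.6,0.75],[0,0,0,-10.6,0.75],[0,0,0,-10.6,0.75],[0,0,0,-10.6,0.75],[0,0,0,-10.6,0.75],[0,0,0,-10.6,0.75],[0,0,0,-10.6,0.75],[0,0,0,-10.6,0.75],[0,0,0,-10.6,0.75]])

```text
time_s: 6.68
tcp_pos: [0.619, -0.0075, 0.3062]
orientation: [-0.348, -3.121, 0.017]
force: [-0.3, -0.1, 0.1]
opening: 0.0643
```

```bash
python3 - <<'E'
from h import *
T=snap('wrist','w4');o=readout.get_obs();print(T,o['time_s'],o['joints'],o['opening'])
# expected gripping pt at jig x=+20
print(rel([.596-.9645*.02,-.0025+.264*.02,.1]), np.degrees(np.arctan2(T[1,0],T[0,0])))
E
```

```text
[[-0.9754  0.2205 -0.0027  0.619 ]
 [ 0.2205  0.9753 -0.0106 -0.0075]
 [ 0.0003 -0.011  -0.9999  0.3062]
 [ 0.      0.      0.      1.    ]] 6.725 [ 0.7037  0.4926 -0.9559  1.6264  0.4295  1.2497  1.0167] 0.06384897535912301
[0.0435 0.0032 0.0512] 167.2622117059008
```

View pics/w4.png

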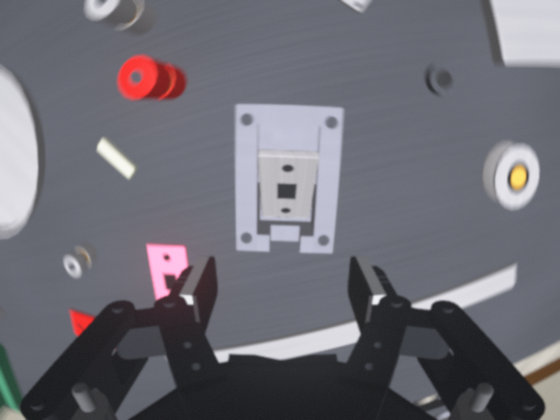

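```bash
python3 - <<'E'
from h import *
i=cv2.imread('pics/w4_raw.png');cv2.imwrite('pics/w4c.png',cv2.resize(i[90:260,220:360],None,fx=4,fy=4,interpolation=cv2.INTER_CUBIC))
E
```

```text
(no output)
```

View pics/w4c.png

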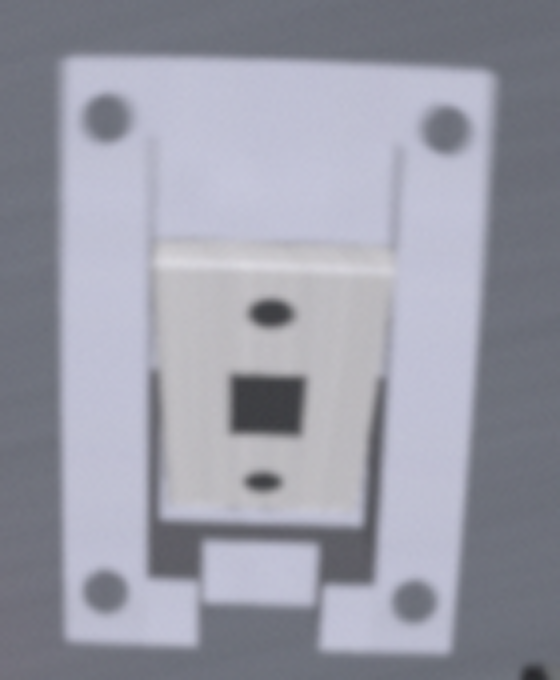

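```bash
python3 - <<'E'
from h import *
T=np.load('pics/w4.npy')
J=np.array([.596,-.0025]);ex=np.array([-.9645,.264]);ey=np.array([-.264,-.9645])
f=lambda u,v:(220+u/4,90+v/4)
def w(a,b,L,n):
  for z in np.arange(.0,.09,.002):
    A=pl('wrist',*f(*a),z,T);B=pl('wrist',*f(*b),z,T)
    if np.linalg.norm(A-B)<L: 
        m=(A+B)[:2]/2-J; print(n,z,m@ex,m@ey,A,B);break
w((158,268),(393,275),.040,'top edge')
w((156,240),(397,248),.040,'end low edge')
w((160,520),(362,526),.040,'low')
for p,z in [((65,58),.044),((493,70),.044),((453,652),.044),((68,640),.044)]:
    m=pl('wrist',*f(*p),z,T)[:2]-J;print(m@ex*1e3,m@ey*1e3)
# two holes 3D: unknown
for z in (.055,.06,.065,.07):
    m=pl('wrist',*f(275,271),z,T)[:2]-J;print(z,m@ex,m@ey)
E
```

```text
top edge 0.058 0.019613642075018062 -0.000774096259191087 [ 0.5724 -0.0158  0.058 ] [0.5822 0.0227 0.058 ]
end low edge 0.062 0.024860149743818838 -0.0006533228980161525 [ 0.5672 -0.0146  0.062 ] [0.5772 0.024  0.062 ]
low 0.034 -0.03424851430140611 -0.0007883806587737612 [ 0.6243 -0.0302  0.034 ] [0.6342 0.0086 0.034 ]
54.41122869583445 37.97190577443142
56.00096260436146 -37.687270591274704
-56.02516420172295 -39.942228333254064
-57.16296909312552 36.26067748592203
0.055 0.019140905226505456 -0.0007105430661275727
0.06 0.019913179190455172 -0.0006344480394852628
0.065 0.020685453154404895 -0.0005583530128429547
0.07 0.02145772711835472 -0.0004822579862006154
```

```bash
python3 - <<'E'
from h import *
T=tcpT();T[:3,:3]=T[:3,:3]@R.from_rotvec([0,0,np.deg2rad(2.6)]).as_matrix()
print(rel([.5788,.0028,.09],T=T))
E
```

```text
[0.0415 0.0019 0.0612]
```

Request:
drive_tool(targets=[[0,0,0,2.6,0.75],[0.0208,0.001,0.03,0,0.75],[0.0208,0.001,0.03,0,0.75],[0,0,0,0,0.75]])

```text
time_s: 7.22
tcp_pos: [0.5788, 0.0047, 0.2462]
orientation: [0.442, 3.11, -0.018]
force: [-0.4, 0.0, 0.4]
opening: 0.0642
```

```bash
python3 - <<'E'
from h import *
T=tcpT();print(T);print(rel([.5788,.0028,.065]),np.degrees(np.arctan2(T[1,0],T[0,0])))
E
```

```text
[[-0.9603  0.2788 -0.0011  0.5788]
 [ 0.2788  0.9603 -0.0112  0.0047]
 [-0.002  -0.011  -0.9999  0.2462]
 [ 0.      0.      0.      1.    ]]
[-0.0002  0.0002  0.0262] 163.8116095405197
```

Request:
drive_tool(targets=[[0,0,0.013,-0.9,0.75],[0,0,0.012,0,0.75],[0,0,0,0,0.75]])

```text
time_s: 7.6
tcp_pos: [0.5816, 0.0035, 0.2222]
orientation: [0.423, 3.107, -0.017]
force: [-0.9, -0.9, 0.5]
opening: 0.0642
```

```bash
python3 - <<'E'
from h import *
T=snap('wrist','w5',(180,120,380,300),4);print(T);print(rel([.5788,.0028,.065]))
E
```

```text
[[-0.9635  0.2676  0.004   0.5816]
 [ 0.2675  0.9635 -0.0116  0.0035]
 [-0.0069 -0.0101 -0.9999  0.2222]
 [ 0.      0.      0.      1.    ]]
[ 0.0039 -0.0001  0.0028]
```

View pics/w5.png

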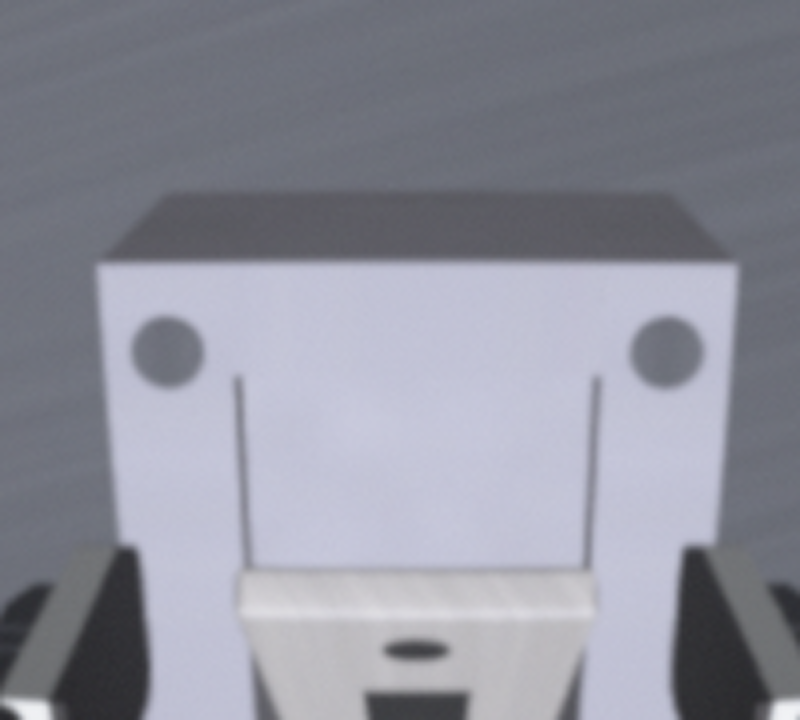

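Request:
drive_tool(targets=[[0.002,0,0.0025,0,0.75],[0,0,0,0,0.3],[0,0,0,0,0.3],[0,0,0,0,0.2],[0,0,0,0,0.2],[0,0,0,0,0.2],[0,0,0,0,0.2]], squeeze=40)

```text
time_s: 8.52
tcp_pos: [0.5806, 0.0042, 0.2212]
orientation: [0.424, 3.104, -0.016]
force: [0.6, -0.1, -0.8]
opening: 0.0388
```

```bash
python3 - <<'E'
from h import *
T=snap('wrist','w6',(180,120,380,300),4);print(T);print(readout.get_obs()['force'])
E
```

```text
[[-0.9634  0.2681  0.0072  0.5806]
 [ 0.2681  0.9633 -0.0114  0.0042]
 [-0.01   -0.0091 -0.9999  0.2212]
 [ 0.      0.      0.      1.    ]]
[-0.7325 -1.1202 -0.8179]
```

View pics/w6.png

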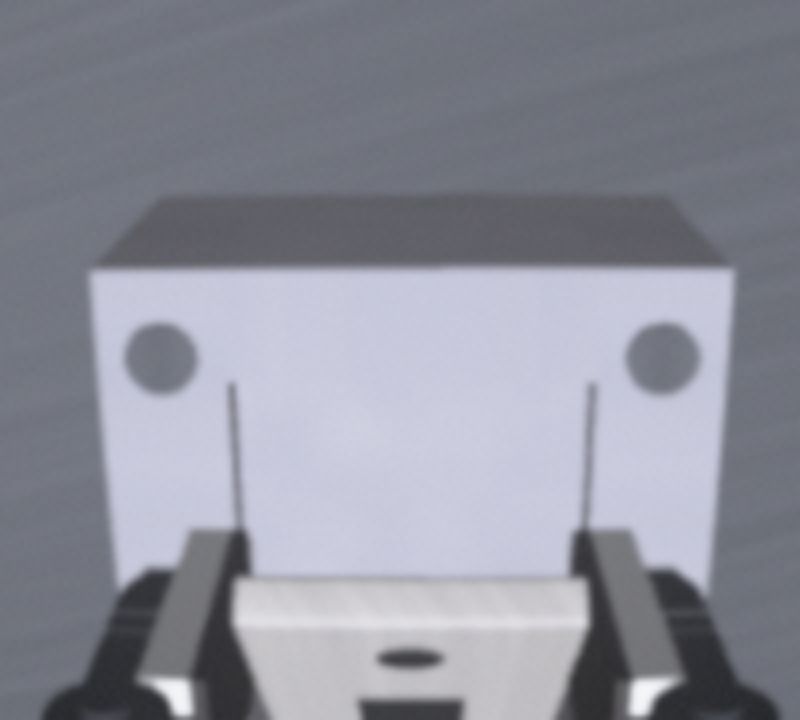

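Request:
drive_tool(targets=[[0,0,-0.005,0,0.2],[0,0,-0.015,0,0.2],[0,0,-0.03,0,0.2],[0,0,-0.03,0,0.2],[0,0,-0.03,0,0.2],[0,0,0,10,0.2],[0,0,0,10,0.2],[0,0,0,10,0.2],[0,0,0,10,0.2],[0,0,0,10,0.2],[0,0,0,10,0.2],[0,0,0,10,0.2],[0,0,0,7,0.2],[0,0,0,0,0.2]])

```text
time_s: 10.32
tcp_pos: [0.5786, 0.0095, 0.3479]
orientation: [2.297, 2.115, 0.005]
force: [0.5, -0.8, -1.5]
opening: 0.0383
```

```bash
python3 - <<'E'
from h import *
T=snap('wrist','w7');o=readout.get_obs();print(T,o['joints'],o['force']);print(rel([.486,.31,.13]),np.degrees(np.arctan2(T[1,0],T[0,0])))
E
```

```text
[[ 0.0824  0.9965  0.0151  0.5786]
 [ 0.9965 -0.0822 -0.0117  0.0095]
 [-0.0104  0.016  -0.9998  0.3479]
 [ 0.      0.      0.      1.    ]] [ 0.5959  0.2837 -0.775   1.6935  0.2235  1.237  -0.3118] [ 0.231   0.7351 -2.2345]
[ 0.2941 -0.1203  0.0579] 85.27296087963421
```

View pics/w7.png

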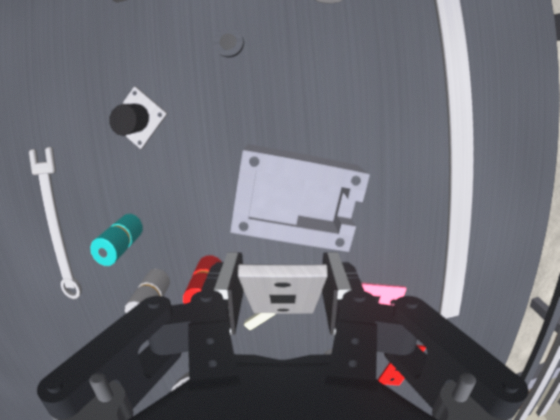

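Request:
drive_tool(targets=[[0.042,-0.017,0,-2.4,0.2],[0.042,-0.017,0,0,0.2],[0.042,-0.017,0,0,0.2],[0.042,-0.017,0,0,0.2],[0.042,-0.017,0,0,0.2],[0.042,-0.017,0.02,0,0.2],[0.042,-0.017,0.02,0,0.2],[0,0,0,0,0.2]])

```text
time_s: 11.38
tcp_pos: [0.4691, 0.3161, 0.3055]
orientation: [2.23, 2.182, 0.014]
force: [0.8, -1.0, -1.7]
opening: 0.0387
```

```bash
python3 - <<'E'
from h import *
T=snap('wrist','w8');o=readout.get_obs();print(T,o['joints'],o['force']);print(rel([.486,.31,.09]),np.degrees(np.arctan2(T[1,0],T[0,0])))
E
```

```text
[[ 0.0219  0.9995  0.0211  0.4691]
 [ 0.9997 -0.0217 -0.0087  0.3161]
 [-0.0082  0.0213 -0.9997  0.3055]
 [ 0.      0.      0.      1.    ]] [ 0.1417  0.3383 -0.9218  1.7671  0.3161  1.1729 -0.9003] [ 1.2089  0.2021 -1.837 ]
[-0.0017  0.0102  0.0615] 88.74721674861505
```

View pics/w8.png

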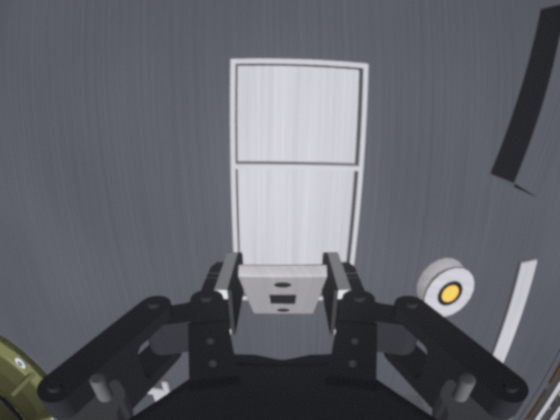

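```bash
python3 - <<'E'
from h import *
T=np.load('pics/w8.npy')
for p in [(231,59),(368,65),(235,164),(360,168)]: print(pl('wrist',*p,.018,T))
E
```

```text
[0.4375 0.4299 0.018 ]
[0.5449 0.4247 0.018 ]
[0.4374 0.3459 0.018 ]
[0.5391 0.3404 0.018 ]
```

Request:
drive_tool(targets=[[-0.001,0.01,0.02,1,0.2],[0,0,0.025,0,0.2],[0,0,0.02,0,0.2],[0,0,0,0,0.2]])

```text
time_s: 11.92
tcp_pos: [0.4869, 0.3078, 0.2421]
orientation: [2.252, 2.15, 0.019]
force: [-0.6, -0.2, -2.0]
opening: 0.0386
```

```bash
python3 - <<'E'
from h import *
T=snap('wrist','w9',(180,120,380,300),4);o=readout.get_obs();print(T,o['force']);print(rel([.4865,.309,.075]),np.degrees(np.arctan2(T[1,0],T[0,0])))
snap('scene','s9',(340,80,480,200),5)
E
```

```text
[[ 0.0464  0.9985  0.0282  0.4869]
 [ 0.9989 -0.0461 -0.0118  0.3078]
 [-0.0105  0.0287 -0.9995  0.2421]
 [ 0.      0.      0.      1.    ]] [ 0.5734 -0.0993 -1.3238]
[ 0.0023 -0.0059  0.013 ] 87.3381751844384
```

View pics/s9.png

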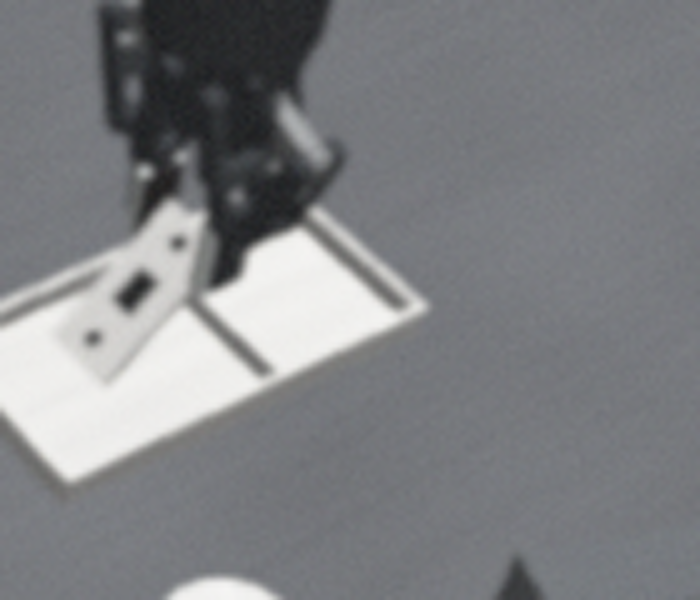

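Request:
drive_tool(targets=[[0.002,-0.005,0.012,0,0.2],[0,0,0.006,0,0.2],[0,0,0,0,0.2]])

```text
time_s: 12.4
tcp_pos: [0.483, 0.3116, 0.2264]
orientation: [2.25, 2.15, 0.029]
force: [-0.0, 0.0, -1.5]
opening: 0.0386
```

Request:
drive_tool(targets=[[0,0,0.005,0,0.2],[0,0,0,0,0.2]])

```text
time_s: 12.65
tcp_pos: [0.4832, 0.3118, 0.2212]
orientation: [2.249, 2.15, 0.029]
force: [0.8, 0.2, -1.1]
opening: 0.0383
```

Request:
drive_tool(targets=[[0,0,0.005,0,0.2],[0,0,0,0,0.2]])

```text
time_s: 12.9
tcp_pos: [0.4836, 0.3118, 0.2162]
orientation: [2.249, 2.15, 0.03]
force: [-0.3, -0.6, -2.6]
opening: 0.0389
```

Request:
drive_tool(targets=[[0,0,0.004,0,0.2],[0,0,0,0,0.2]])

```text
time_s: 13.15
tcp_pos: [0.4839, 0.3133, 0.2138]
orientation: [2.249, 2.15, 0.034]
force: [-1.1, -1.7, 1.4]
opening: 0.0389
```

Request:
drive_tool(targets=[[0,0,0.001,0,0.2],[0,0,0.004,0,0.2],[0,0,0.005,0,0.2],[0,0,0.005,0,0.2]], squeeze=4)

```text
time_s: 13.65
tcp_pos: [0.4846, 0.3189, 0.2036]
orientation: [2.25, 2.154, 0.053]
force: [-2.5, 2.5, 7.2]
opening: 0.0386
```

```bash
python3 - <<'E'
from h import *
T=snap('wrist','w10',(180,120,380,300),4);o=readout.get_obs();print(T,o['force'])
snap('scene','s10',(340,80,480,200),5)
E
```

```text
[[ 0.0433  0.9982  0.0426  0.4846]
 [ 0.999  -0.0435  0.0049  0.3189]
 [ 0.0067  0.0423 -0.9991  0.2036]
 [ 0.      0.      0.      1.    ]] [-0.7702  3.0351  6.2285]
```

View pics/s10.png

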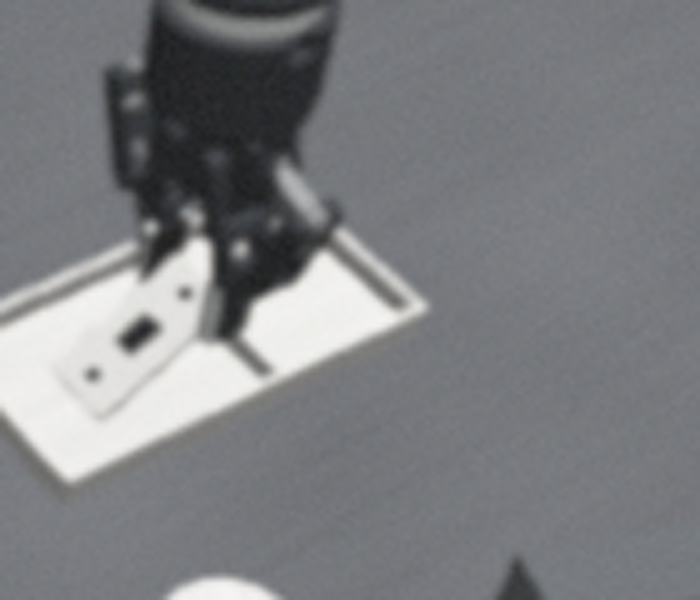

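Request:
drive_tool(targets=[[-0.004,0,0.004,0,0.2],[-0.004,0,0.005,0,0.2],[-0.003,0,0.005,0,0.2],[-0.002,0,0.005,0,0.2]])

```text
time_s: 14.25
tcp_pos: [0.4851, 0.3167, 0.1909]
orientation: [2.249, 2.166, 0.091]
force: [-2.5, 3.2, 6.3]
opening: 0.0388
```

```bash
python3 - <<'E'
from h import *
T=snap('wrist','w11',(180,120,380,300),4);o=readout.get_obs();print(T,o['force'])
snap('scene','s11',(340,80,480,200),5)
E
```

```text
[[ 0.0367  0.9979  0.0537  0.4851]
 [ 0.9989 -0.0383  0.0277  0.3167]
 [ 0.0297  0.0527 -0.9982  0.1909]
 [ 0.      0.      0.      1.    ]] [-1.2288  4.9553  4.7831]
```

View pics/s11.png

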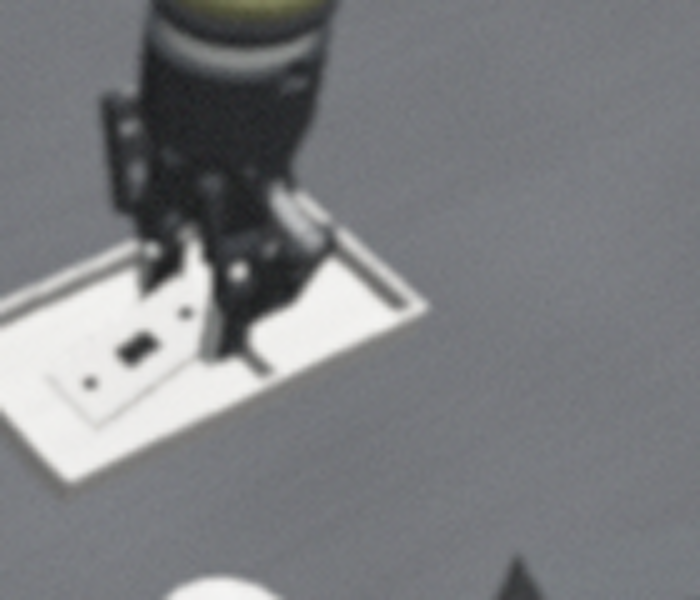

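Request:
drive_tool(targets=[[-0.003,0,0.005,0,0.2],[-0.002,0,0.005,0,0.2],[-0.002,0,0.004,0,0.2]])

```text
time_s: 14.72
tcp_pos: [0.4859, 0.3151, 0.1793]
orientation: [2.248, 2.172, 0.109]
force: [-0.7, 4.0, 4.1]
opening: 0.039
```

```bash
python3 - <<'E'
from h import *
T=snap('wrist','w12',(180,120,380,300),4);o=readout.get_obs();print(T,o['force'])
snap('scene','s12',(340,80,480,200),5)
E
```

```text
[[ 0.0328  0.9977  0.0595  0.4859]
 [ 0.9986 -0.0351  0.0384  0.3151]
 [ 0.0404  0.0581 -0.9975  0.1793]
 [ 0.      0.      0.      1.    ]] [-0.0175  3.6416  3.5085]
```

View pics/w12.png

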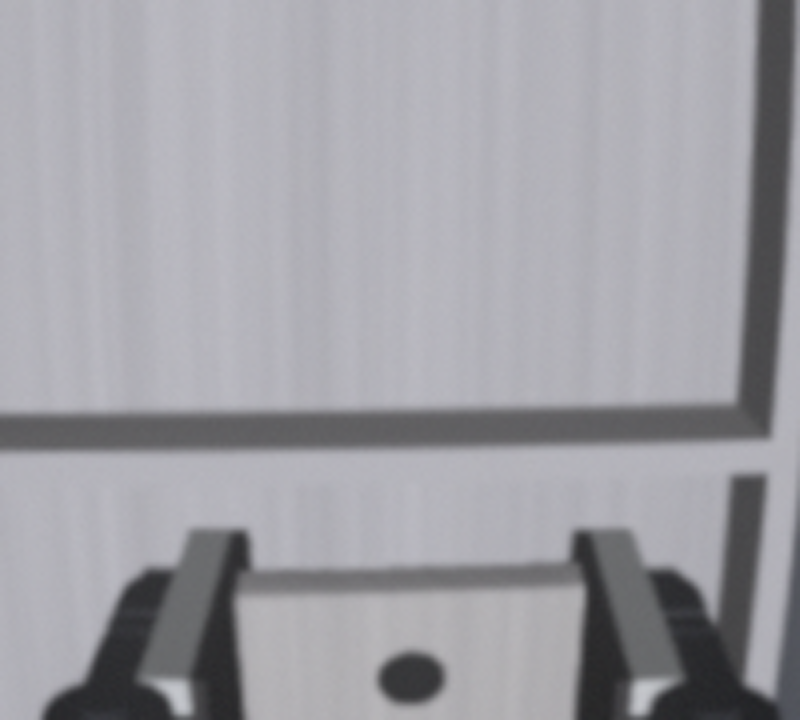

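View pics/s12.png

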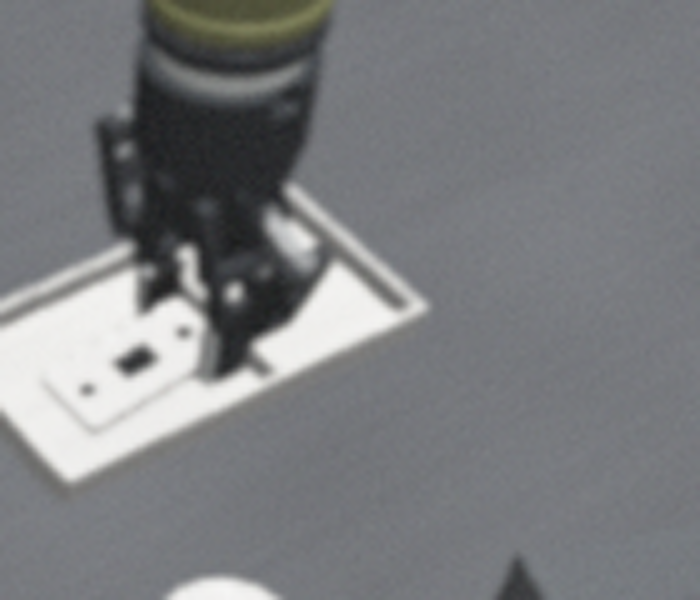

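Request:
drive_tool(targets=[[-0.001,0,0.004,0,0.2],[0,0,0.003,0,0.2],[0,0,0,0,0.2]])

```text
time_s: 15.2
tcp_pos: [0.4863, 0.3149, 0.1778]
orientation: [2.247, 2.168, 0.102]
force: [0.4, 2.4, 2.8]
opening: 0.0386
```

Request:
drive_tool(targets=[[0,0,0,0,0.5],[0,0,0,0,0.6],[0,0,0,0,0.65],[0,0,0,0,0.65],[0,0,-0.01,0,0.65],[0,0,-0.03,0,0.65],[0,0,-0.05,0,0.65],[0,0,-0.05,0,0.65],[-0.04,0,0,0,0.65],[0,0,0,0,0.65]])

```text
time_s: 16.45
tcp_pos: [0.4767, 0.2664, 0.3198]
orientation: [2.245, 2.165, 0.088]
force: [-0.7, -0.7, -0.5]
opening: 0.0557
```

```bash
python3 - <<'E'
from h import *
T=snap('wrist','w13');o=readout.get_obs();print(T,o['force'],o['joints'])
snap('scene','s13',(320,90,460,210),5)
E
```

```text
[[ 0.0357  0.9978  0.0557  0.4767]
 [ 0.999  -0.0371  0.0239  0.2664]
 [ 0.0259  0.0548 -0.9982  0.3198]
 [ 0.      0.      0.      1.    ]] [ 0.0597  1.3427 -0.0861] [ 0.2848  0.2529 -0.9543  1.818   0.2425  1.1237 -0.781 ]
```

View pics/w13.png

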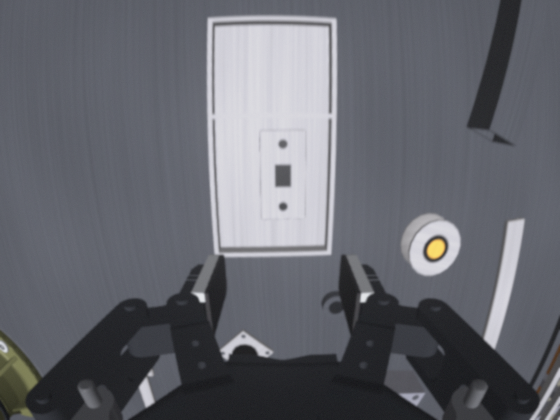

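View pics/s13.png

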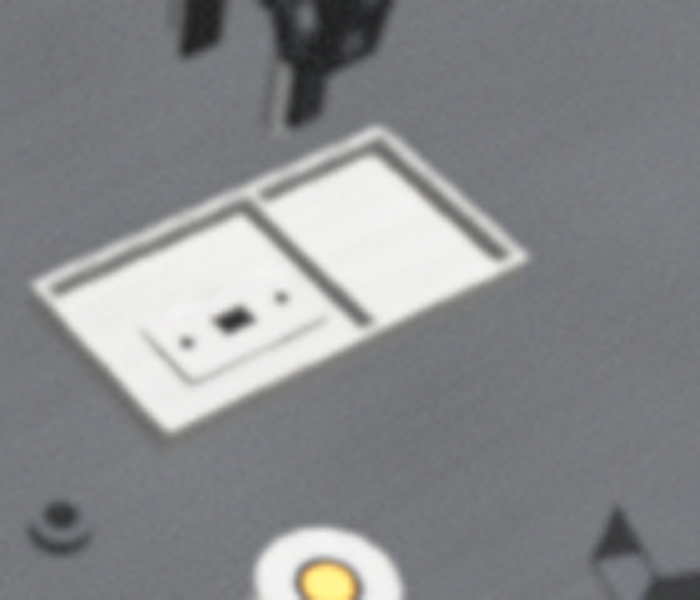

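```bash
python3 - <<'E'
from h import *
T=np.load('pics/w13.npy')
print('plate',pl('wrist',283,176,.010,T),pl('wrist',283,144,.010,T),pl('wrist',283,206.5,.010,T))
print('tray',pl('wrist',208,18,.018,T),pl('wrist',336,19,.018,T),pl('wrist',330,254,.018,T),pl('wrist',215,254,.018,T))
print('wheel',pl('wrist',435,248,.024,T))
T[:3,:3]=T[:3,:3]@R.from_rotvec([0,0,np.deg2rad(30)]).as_matrix()
print(rel([.428,-.095,.16],T=T))
E
```

```text
plate [0.4947 0.29   0.01  ] [0.4957 0.3182 0.01  ] [0.4937 0.2621 0.01  ]
tray [0.4366 0.4316 0.018 ] [0.5443 0.4271 0.018 ] [0.5356 0.2159 0.018 ] [0.4289 0.2221 0.018 ]
wheel [0.6434 0.215  0.024 ]
[-0.3397  0.1454 -0.0069]
```

Request:
drive_tool(targets=[[0,0,0,10,0.65],[0,0,0,10,0.65],[0,0,0,10,0.65],[-0.0485,0.0208,-0.001,0,0.65],[-0.0485,0.0208,-0.001,0,0.65],[-0.0485,0.0208,-0.001,0,0.65],[-0.0485,0.0208,-0.001,0,0.65],[-0.0485,0.0208,-0.001,0,0.65],[-0.0485,0.0208,-0.001,0,0.65],[0,0,0,0,0.65]], squeeze=40)

```text
time_s: 17.8
tcp_pos: [0.4229, -0.0394, 0.3112]
orientation: [-2.733, -1.53, -0.098]
force: [0.2, 1.0, 0.3]
opening: 0.0556
```

```bash
python3 - <<'E'
from h import *
T=snap('wrist','w14');o=readout.get_obs();print(T,o['force'],o['joints']);print(rel([.428,-.095,.16]),np.degrees(np.arctan2(T[1,1],T[0,1])))
print(proj('wrist',[.428,-.095,.07],T))
E
```

```text
[[ 0.5211  0.852   0.0506  0.4229]
 [ 0.8515 -0.5231  0.0379 -0.0394]
 [ 0.0587  0.0234 -0.998   0.3112]
 [ 0.      0.      0.      1.    ]] [ 0.1582  0.4051 -0.0889] [ 0.6802 -0.102  -0.5988  2.0946 -0.1136  1.0861 -0.4134]
[-0.056   0.0305 -0.0059] -31.547801162246344
[319.2776 293.9297]
```

View pics/w14.png

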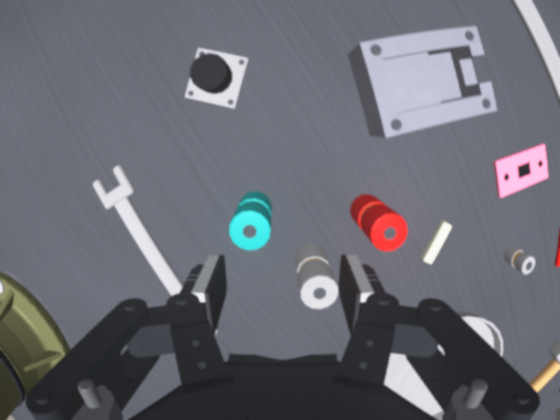

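```bash
python3 - <<'E'
from h import *
print(rel([.428,-.095,.045]))
E
```

```text
[-0.0629  0.0278  0.1088]
```

Request:
drive_tool(targets=[[-0.032,0.014,0,0,0.6],[-0.031,0.014,0,0,0.6],[0,0,0,0,0.6],[0,0,0.02,0,0.6],[0,0,0,0,0.6]])

```text
time_s: 18.48
tcp_pos: [0.4193, -0.0959, 0.2881]
orientation: [-2.712, -1.558, -0.103]
force: [1.1, 0.8, 0.7]
opening: 0.0509
```

```bash
python3 - <<'E'
from h import *
T=snap('wrist','w15',(180,200,380,380),4)
print(rel([.428,-.095,.045]),T,readout.get_obs()['opening'])
E
```

```text
[-0.0108  0.0005  0.089 ] [[ 0.5023  0.8632  0.051   0.4193]
 [ 0.8623 -0.5044  0.0436 -0.0959]
 [ 0.0634  0.0221 -0.9977  0.2881]
 [ 0.      0.      0.      1.    ]] 0.05115961208558492
```

View pics/w15.png

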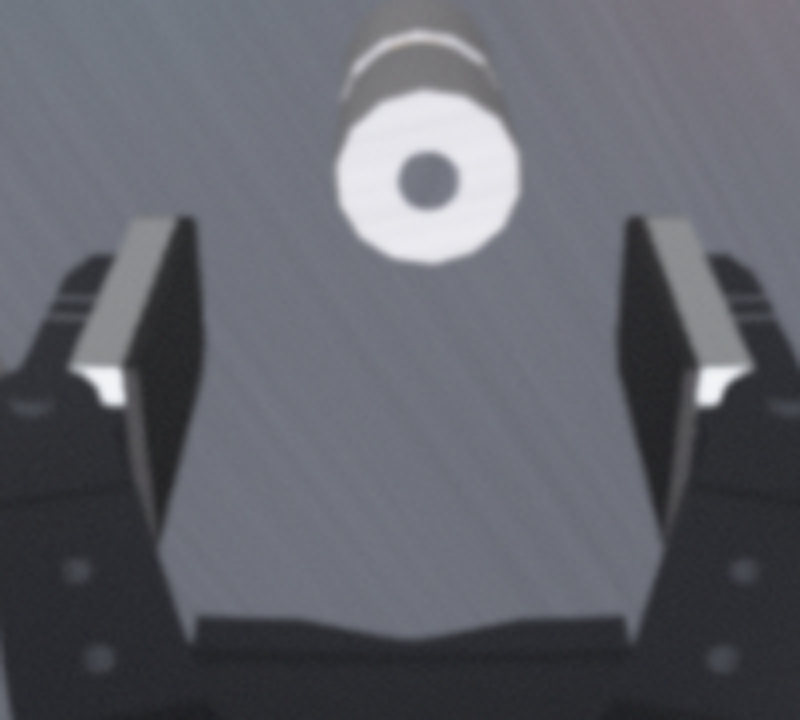

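Request:
drive_tool(targets=[[-0.011,0.0005,0,0,0.6],[0,0,0.03,0,0.6],[0,0,0,0,0.6]])

```text
time_s: 18.9
tcp_pos: [0.4173, -0.1042, 0.2603]
orientation: [-2.713, -1.565, -0.109]
force: [0.4, 0.4, 0.7]
opening: 0.0513
```

```bash
python3 - <<'E'
from h import *
print(rel([.428,-.095,.045]),tcpT())
E
```

```text
[-0.0005 -0.0014  0.0607] [[ 0.4991  0.8647  0.0564  0.4173]
 [ 0.8642 -0.5015  0.0413 -0.1042]
 [ 0.064   0.0281 -0.9976  0.2603]
 [ 0.      0.      0.      1.    ]]
```

Request:
drive_tool(targets=[[0,-0.0014,0.03,0,0.6],[0,0,0,0,0.6],[0,0,0.028,0,0.6],[0,0,0,0,0.6]])

```text
time_s: 19.4
tcp_pos: [0.4226, -0.103, 0.2081]
orientation: [2.72, 1.567, 0.118]
force: [-0.0, 0.3, -0.2]
opening: 0.0512
```

```bash
python3 - <<'E'
from h import *
T=snap('wrist','w16',(180,200,380,380),4)
print(rel([.428,-.095,.045]),T)
E
```

```text
[-0.0014 -0.0073  0.0097] [[ 0.4994  0.8639  0.0651  0.4226]
 [ 0.8639 -0.5022  0.037  -0.103 ]
 [ 0.0647  0.0378 -0.9972  0.2081]
 [ 0.      0.      0.      1.    ]]
```

View pics/w16.png

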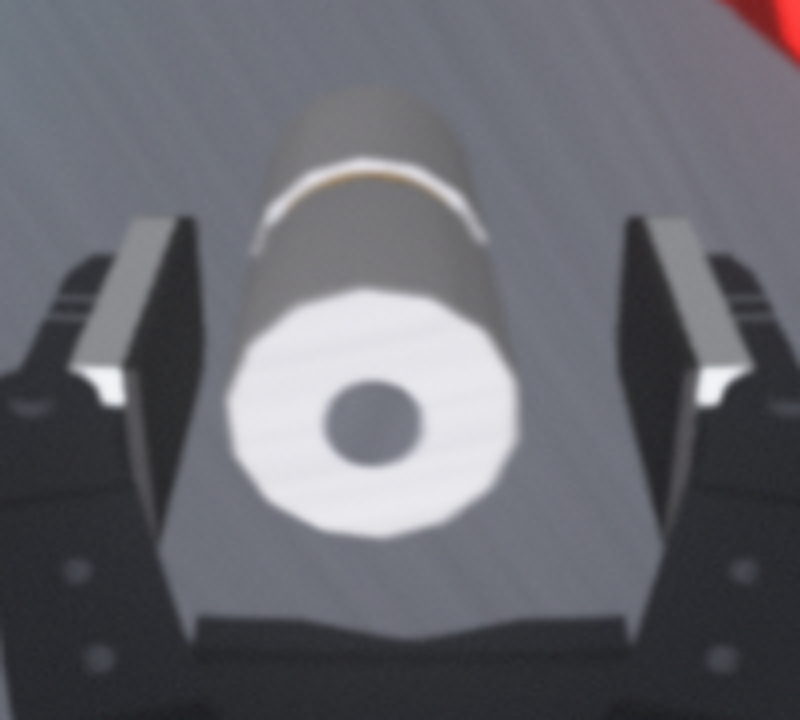

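Request:
drive_tool(targets=[[-0.001,-0.006,0,0,0.6],[0,0,0.008,0,0.6],[0,0,0,0,0.3],[0,0,0,0,0.2],[0,0,0,0,0.2],[0,0,0,0,0.2],[0,0,0,0,0.2]])

```text
time_s: 20.32
tcp_pos: [0.4193, -0.101, 0.205]
orientation: [2.715, 1.564, 0.123]
force: [0.3, -0.0, 1.8]
opening: 0.0291
```

```bash
python3 - <<'E'
from h import *
T=snap('wrist','w17',(180,200,380,380),4)
print(rel([.428,-.095,.045]),T)
E
```

```text
[-0.0009 -0.0027  0.0053] [[ 0.4994  0.8634  0.0713  0.4193]
 [ 0.8639 -0.5025  0.0336 -0.101 ]
 [ 0.0648  0.0448 -0.9969  0.205 ]
 [ 0.      0.      0.      1.    ]]
```

View pics/w17.png

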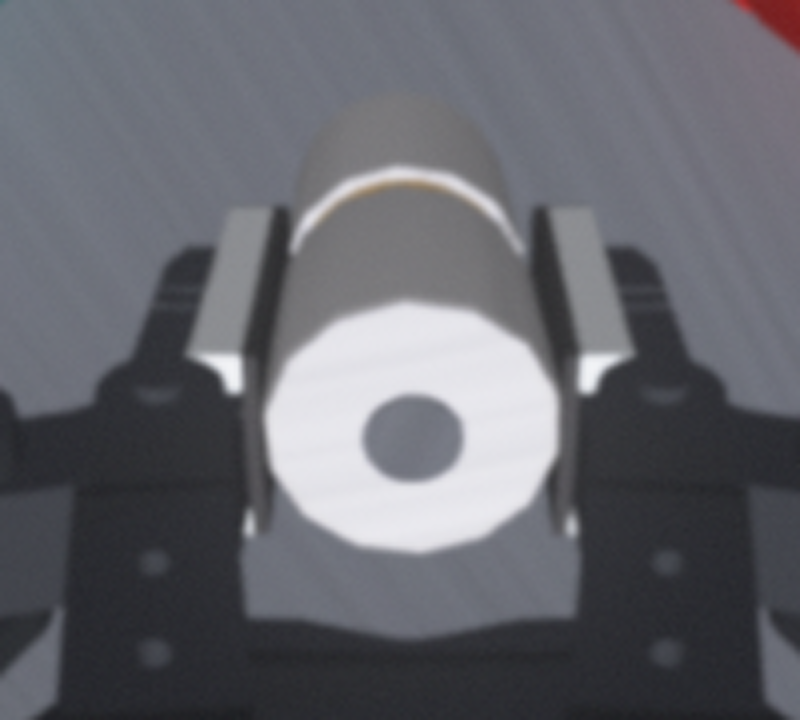

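Request:
drive_tool(targets=[[0,0,-0.01,0,0.2],[0,0,-0.03,0,0.2],[0,0,-0.03,0,0.2],[0,0,0,0,0.2]])

```text
time_s: 20.88
tcp_pos: [0.4135, -0.1033, 0.2768]
orientation: [2.716, 1.565, 0.122]
force: [-0.2, -0.0, -2.3]
opening: 0.0294
```

```bash
python3 - <<'E'
from h import *
o=readout.get_obs();print(rel([.489,.3845,.13]),tcpT(),o['joints'],o['force'])
E
```

```text
[ 0.4497 -0.186   0.0135] [[ 0.499   0.8638  0.0699  0.4135]
 [ 0.8642 -0.502   0.0346 -0.1033]
 [ 0.0649  0.0431 -0.997   0.2768]
 [ 0.      0.      0.      1.    ]] [ 0.7482 -0.0569 -0.5257  2.1383 -0.0927  0.9938 -0.2544] [-0.2133 -0.0183 -2.3159]
```

Request:
drive_tool(targets=[[0,0,-0.05,0,0.2],[0.0,0,0,0,0.2],[0.05,-0.0207,0,0,0.2],[0.05,-0.0207,0,0,0.2],[0.05,-0.0207,0,0,0.2],[0.05,-0.0207,0,0,0.2],[0.05,-0.0207,0,0,0.2],[0.05,-0.0207,0,0,0.2],[0.05,-0.0207,0,0,0.2],[0.05,-0.0207,0,0,0.2],[0,0,0,0,0.2],[0,0,0,0,0.2]])

```text
time_s: 22.38
tcp_pos: [0.4626, 0.3333, 0.3269]
orientation: [-2.715, -1.557, -0.085]
force: [0.1, -0.5, -2.3]
opening: 0.0295
```

```bash
python3 - <<'E'
from h import *
o=readout.get_obs();print(rel([.489,.3845,.064]),tcpT(),o['joints'],o['force'])
E
```

```text
[ 0.0437 -0.0079  0.1104] [[ 0.504   0.8626  0.0422  0.4626]
 [ 0.8621 -0.5055  0.036   0.3333]
 [ 0.0524  0.0182 -0.9985  0.3269]
 [ 0.      0.      0.      1.    ]] [ 0.1818  0.3307 -1.0008  1.7521  0.3067  1.1663 -1.4311] [ 0.0648 -0.4623 -2.2867]
```

Request:
drive_tool(targets=[[0.043,-0.008,0.02,0,0.2],[0,0,0.04,0,0.2],[0,0,0.03,0,0.2],[0,0,0,0,0.2]])

```text
time_s: 22.88
tcp_pos: [0.484, 0.371, 0.2339]
orientation: [-2.728, -1.547, -0.08]
force: [0.2, -1.2, -1.4]
opening: 0.0291
```

```bash
python3 - <<'E'
from h import *
o=readout.get_obs();print(rel([.489,.3845,.056]),tcpT(),o['joints'],o['force'])
T=snap('wrist','w18'); snap('scene','s18',(360,60,500,180),5)
E
```

```text
[ 0.0059 -0.0064  0.0233] [[ 0.5125  0.8576  0.042   0.484 ]
 [ 0.8574 -0.5138  0.0289  0.371 ]
 [ 0.0464  0.0212 -0.9987  0.2339]
 [ 0.      0.      0.      1.    ]] [ 0.0199  0.5212 -0.9036  1.7402  0.4776  1.0578 -1.5799] [ 0.1684 -1.1959 -1.4344]
```

View pics/w18.png

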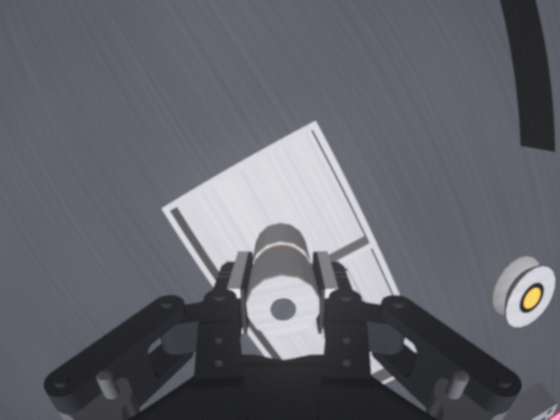

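View pics/s18.png

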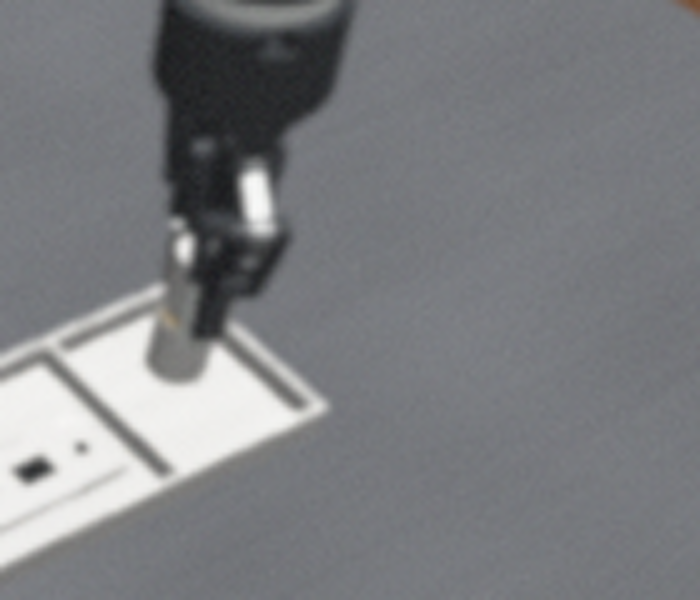

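Well placed over the small compartment (barrel foot near scene 395,133). Lower until contact.

Request:
drive_tool(targets=[[0.004,-0.004,0.01,0,0.2],[0,0,0.008,0,0.2],[0,0,0,0,0.2]])

```text
time_s: 23.35
tcp_pos: [0.4855, 0.3784, 0.2214]
orientation: [-2.729, -1.544, -0.096]
force: [0.9, -1.1, -2.9]
opening: 0.0292
```

Request:
drive_tool(targets=[[0,0,0.003,0,0.2],[0,0,0,0,0.2]])

```text
time_s: 23.6
tcp_pos: [0.4857, 0.3788, 0.2187]
orientation: [-2.729, -1.544, -0.098]
force: [0.8, 0.6, -2.7]
opening: 0.029
```

Request:
drive_tool(targets=[[0,0,0.003,0,0.2],[0,0,0,0,0.2]])

```text
time_s: 23.85
tcp_pos: [0.486, 0.3789, 0.2157]
orientation: [-2.729, -1.544, -0.098]
force: [-0.0, 0.5, -3.0]
opening: 0.0293
```

Request:
drive_tool(targets=[[0,0,0.003,0,0.2],[0,0,0.002,0,0.2],[0,0,0,0,0.2]])

```text
time_s: 24.22
tcp_pos: [0.4862, 0.3791, 0.2103]
orientation: [-2.729, -1.544, -0.098]
force: [0.5, -0.0, -2.7]
opening: 0.029
```

Request:
drive_tool(targets=[[0,0,0.002,0,0.2],[0,0,0,0,0.2]])

```text
time_s: 24.48
tcp_pos: [0.4866, 0.3797, 0.2095]
orientation: [-2.729, -1.544, -0.1]
force: [0.3, -0.2, -3.2]
opening: 0.0292
```

Request:
drive_tool(targets=[[0,0,0.003,0,0.2],[0,0,0.002,0,0.2],[0,0,0,0,0.2]])

```text
time_s: 24.85
tcp_pos: [0.4868, 0.3809, 0.2097]
orientation: [-2.732, -1.546, -0.102]
force: [-0.1, -0.5, -2.4]
opening: 0.029
```

```bash
python3 - <<'E'
from h import *
snap('wrist','w19',(180,180,380,360),4); snap('scene','s19',(360,60,500,180),5)
E
```

```text
(no output)
```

View pics/s19.png

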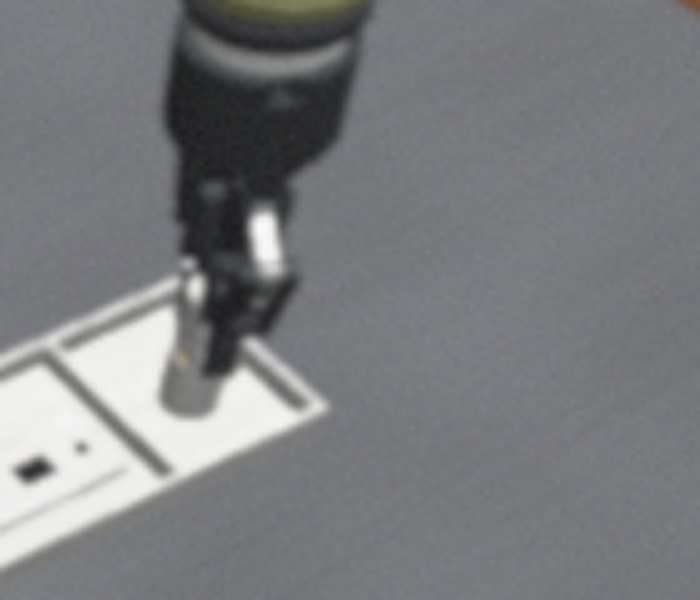

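Request:
drive_tool(targets=[[0,0,0.001,0,0.2],[0,0,0.001,0,0.2],[0,0,0,0,0.45],[0,0,0,0,0.55],[0,0,0,0,0.6],[0,0,0,0,0.6]], squeeze=4)

```text
time_s: 25.7
tcp_pos: [0.4874, 0.3816, 0.209]
orientation: [-2.732, -1.545, -0.104]
force: [0.2, -0.5, -0.4]
opening: 0.0512
```

```bash
python3 - <<'E'
from h import *
snap('wrist','w20',(180,180,380,360),4); snap('scene','s20',(360,60,500,180),5)
E
```

```text
(no output)
```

View pics/w20.png

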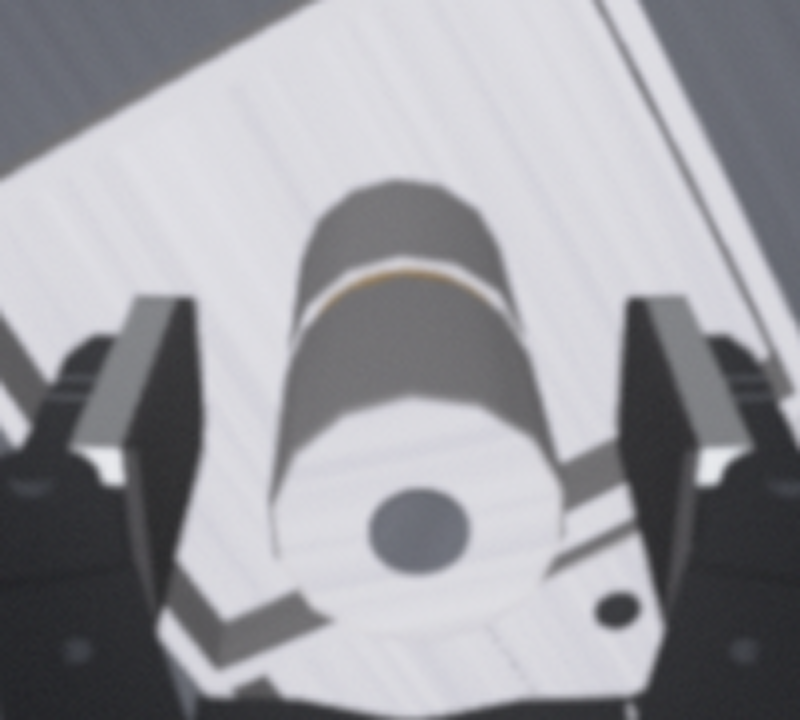

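Request:
drive_tool(targets=[[0,0,-0.02,0,0.6],[0,0,-0.04,0,0.6],[0,0,-0.05,0,0.6],[0,0,0,10,1],[0,0,0,10,1],[0,0,0,2,1]])

```text
time_s: 26.55
tcp_pos: [0.4802, 0.3792, 0.3301]
orientation: [-2.966, -0.978, -0.11]
force: [-0.5, -0.3, -0.6]
opening: 0.0854
```

```bash
python3 - <<'E'
from h import *
o=readout.get_obs();print(rel([.643,.2145,.12]),tcpT(),o['joints'])
snap('wrist','w21'); snap('scene','s21',(340,60,500,190),5)
E
```

```text
[0.0176 0.2279 0.0584] [[ 0.8017  0.5946  0.0619  0.4802]
 [ 0.5934 -0.804   0.0378  0.3792]
 [ 0.0723  0.0064 -0.9974  0.3301]
 [ 0.      0.      0.      1.    ]] [ 0.0075  0.3908 -0.8928  1.6565  0.3489  1.1813 -1.8953]
```

View pics/s21.png

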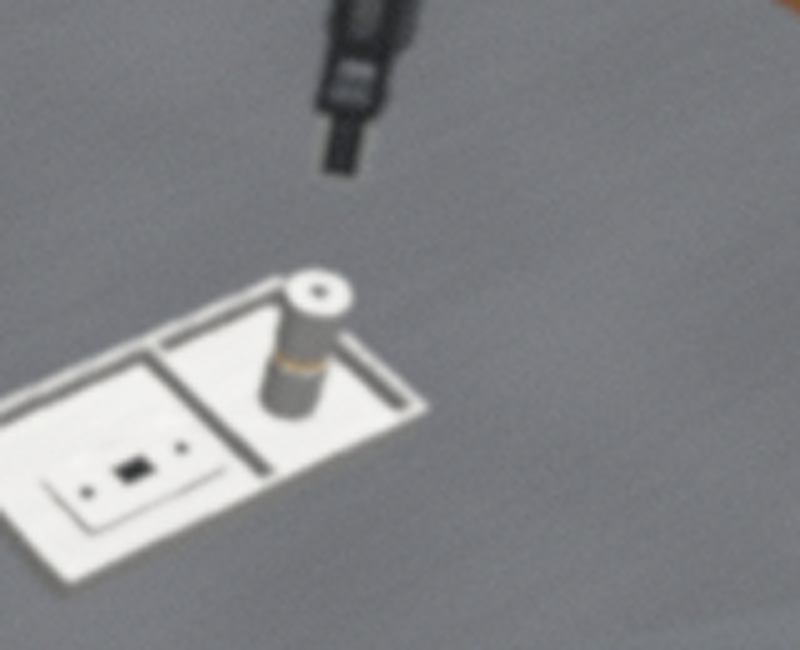

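Request:
drive_tool(targets=[[0.0044,0.057,0.005,0,1],[0.0044,0.057,0.005,0,1],[0.0044,0.057,0.005,0,1],[0.0044,0.05,0.005,0,1],[0,0,0,0,1],[0,0,0,0,1]], squeeze=50)

```text
time_s: 27.4
tcp_pos: [0.6312, 0.2104, 0.3109]
orientation: [-2.954, -1.009, -0.106]
force: [-1.4, 1.8, 0.0]
opening: 0.0849
```

```bash
python3 - <<'E'
from h import *
T=snap('wrist','w22')
o=readout.get_obs();print(rel([.643,.2145,.12]),T,o['joints'])
print(proj('wrist',[.643,.2145,.024],T))
for z in (.0,.035,.07): print(proj('scene',[.495,.388,z]))
E
```

```text
[-0.0013  0.0024  0.0361] [[ 0.7891  0.6115  0.0584  0.6312]
 [ 0.6102 -0.7912  0.0397  0.2104]
 [ 0.0705  0.0043 -0.9975  0.3109]
 [ 0.      0.      0.      1.    ]] [ 0.2453  0.5081 -0.8071  1.5376  0.3809  1.1883 -1.5301]
[285.7023 210.661 ]
[396.7211 140.8327]
[399.8231 130.2524]
[403.1043 119.0606]
```

View pics/w22.png

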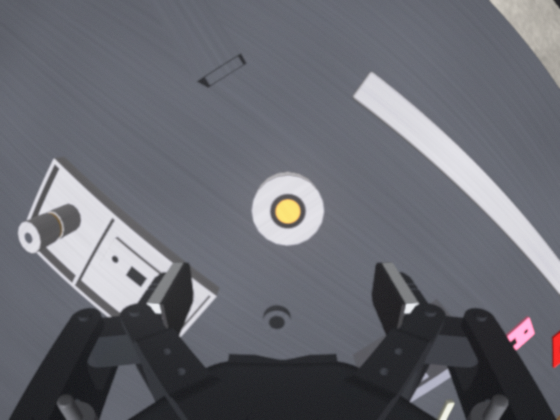

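```bash
python3 - <<'E'
from h import *
T=np.load('pics/w22.npy')
p=pl('wrist',288,211,.024,T);print(p)
print(rel([p[0],p[1],.060]),rel([p[0],p[1],.018]))
E
```

```text
[0.6439 0.2128 0.024 ]
[-0.0058  0.004   0.096 ] [-0.0087  0.0037  0.1379]
```

Request:
drive_tool(targets=[[-0.008,0.004,0.03,0,1],[0,0,0.035,0,1],[0,0,0.03,0,1],[0,0,0,0,1]])

```text
time_s: 27.95
tcp_pos: [0.6299, 0.2118, 0.2154]
orientation: [-2.947, -1.027, -0.11]
force: [0.3, -0.4, 0.2]
opening: 0.0852
```

```bash
python3 - <<'E'
from h import *
T=snap('wrist','w23')
print(rel([.6437,.2135,.018]),T)
E
```

```text
[-0.0041  0.0062  0.0446] [[ 0.7813  0.6212  0.0602  0.6299]
 [ 0.6199 -0.7836  0.041   0.2118]
 [ 0.0727  0.0053 -0.9973  0.2154]
 [ 0.      0.      0.      1.    ]]
```

View pics/w23.png

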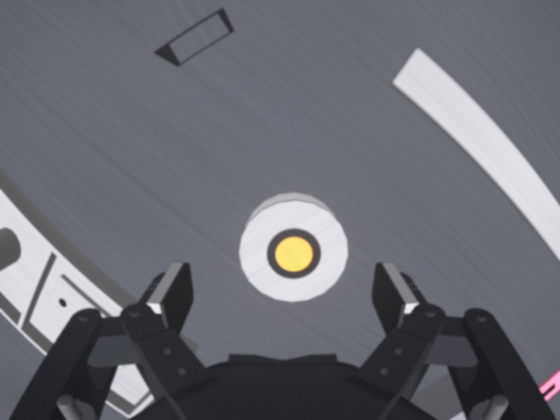

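Request:
drive_tool(targets=[[-0.004,0.006,0,0,1],[0,0,0.025,0,1],[0,0,0,0,1]])

```text
time_s: 28.38
tcp_pos: [0.6336, 0.2072, 0.1949]
orientation: [-2.946, -1.029, -0.124]
force: [0.2, 0.1, -0.8]
opening: 0.0856
```

```bash
python3 - <<'E'
from h import *
T=snap('wrist','w24')
print(rel([.6437,.2135,.018]),T)
E
```

```text
[-0.0039 -0.0006  0.0238] [[ 0.7796  0.6225  0.0686  0.6336]
 [ 0.621  -0.7826  0.0435  0.2072]
 [ 0.0808  0.0087 -0.9967  0.1949]
 [ 0.      0.      0.      1.    ]]
```

View pics/w24.png

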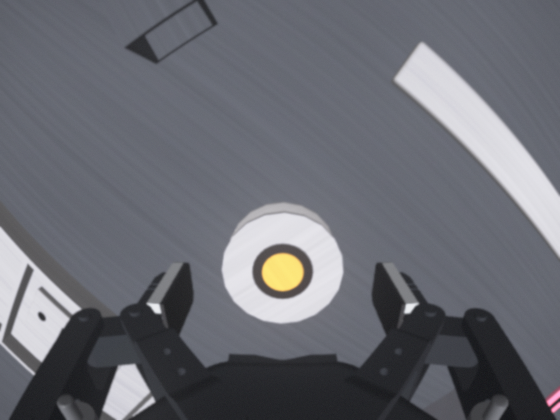

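Request:
drive_tool(targets=[[-0.004,0,0.021,0,1],[0,0,0,0,1],[0,0,0,0,0.6],[0,0,0,0,0.5],[0,0,0,0,0.5],[0,0,0,0,0.5]])

```text
time_s: 29.18
tcp_pos: [0.6328, 0.2061, 0.1746]
orientation: [-2.946, -1.029, -0.129]
force: [-0.4, 0.3, -1.3]
opening: 0.0584
```

```bash
python3 - <<'E'
from h import *
T=snap('wrist','w25')
print(rel([.6437,.2135,.018]),T)
E
```

```text
[-0.0001 -0.0005  0.0022] [[ 0.7794  0.6224  0.0721  0.6328]
 [ 0.6208 -0.7827  0.0449  0.2061]
 [ 0.0844  0.0098 -0.9964  0.1746]
 [ 0.      0.      0.      1.    ]]
```

View pics/w25.png

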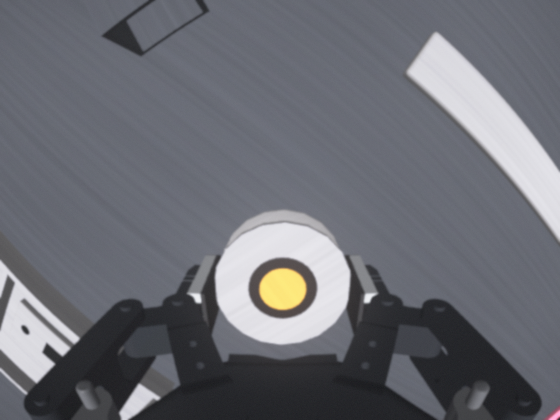

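Request:
drive_tool(targets=[[0,0,-0.01,0,0.5],[0,0,-0.03,0,0.5],[0,0,-0.05,0,0.5],[0,0,-0.05,0,0.5],[0,0,0,0,0.5]])

```text
time_s: 29.85
tcp_pos: [0.6213, 0.1992, 0.3176]
orientation: [-2.946, -1.031, -0.122]
force: [0.1, 0.3, -4.3]
opening: 0.0585
```

```bash
python3 - <<'E'
from h import *
T=snap('wrist','w26')
print(rel([.511,-.306,.16]),T,readout.get_obs()['joints'])
E
```

```text
[-0.4108  0.3252 -0.0285] [[ 0.7792  0.6232  0.0674  0.6213]
 [ 0.6218 -0.782   0.043   0.1992]
 [ 0.0796  0.0084 -0.9968  0.3176]
 [ 0.      0.      0.      1.    ]] [ 0.2842  0.4772 -0.8249  1.5724  0.3647  1.1768 -1.4983]
```

View pics/w26.png

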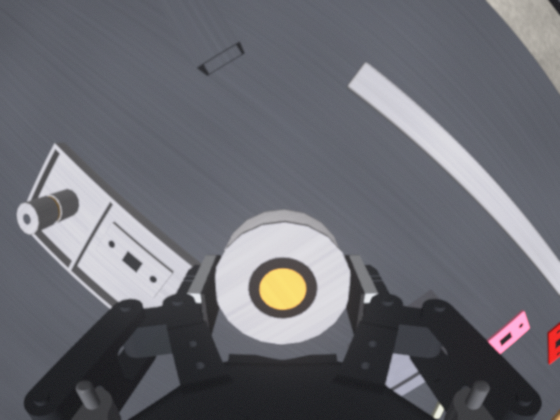

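Request:
drive_tool(targets=[[-0.0456,0.0361,-0.003,0,0.5],[-0.0456,0.0361,-0.003,0,0.5],[-0.0456,0.0361,-0.003,0,0.5],[-0.0456,0.0361,-0.003,0,0.5],[-0.0456,0.0361,-0.003,0,0.5],[-0.0456,0.0361,-0.003,0,0.5],[-0.0456,0.0361,-0.003,0,0.5],[-0.0456,0.0361,-0.003,0,0.5],[-0.02,0.016,0,0,0.5],[0,0,0,0,0.5],[0,0,0,0,0.5]])

```text
time_s: 31.28
tcp_pos: [0.4971, -0.2938, 0.2908]
orientation: [-2.926, -1.028, -0.074]
force: [0.6, -0.3, -3.5]
opening: 0.0583
```

```bash
python3 - <<'E'
from h import *
T=snap('wrist','w27')
print(rel([.511,-.306,.06]),T,readout.get_obs()['joints'])
E
```

```text
[-0.0101  0.0233  0.0752] [[ 0.7792  0.6259  0.0317  0.4971]
 [ 0.624  -0.7796  0.0532 -0.2938]
 [ 0.0581 -0.0217 -0.9981  0.2908]
 [ 0.      0.      0.      1.    ]] [ 1.1047  0.3295 -0.7034  1.7539  0.1656  1.1311 -0.5358]
```

View pics/w27.png

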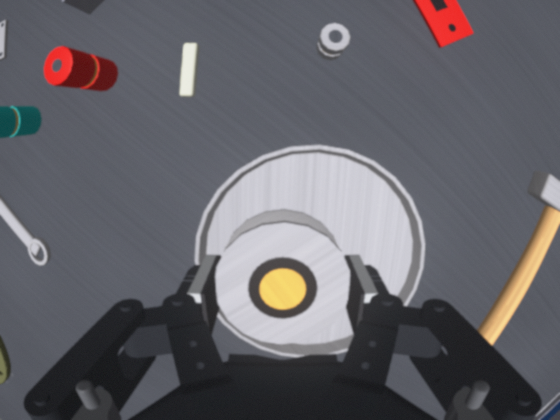

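```bash
python3 - <<'E'
from h import *
T=np.load('pics/w27.npy')
P=np.array([pl('wrist',*p,.018,T)[:2] for p in [(197,245),(424,245),(315,146),(235,178),(395,178)]])
A=np.c_[2*P,np.ones(len(P))];s=np.linalg.lstsq(A,(P**2).sum(1),rcond=None)[0];print(s[:2],np.sqrt(s[2]+s[0]**2+s[1]**2))
E
```

```text
[ 0.4816 -0.3317] 0.09800672648776951
```

Request:
drive_tool(targets=[[-0.01,0.022,0.03,0,0.5],[0,0,0.035,0,0.5],[0,0,0.025,0,0.5],[0,0,0,0,0.5]])

```text
time_s: 31.82
tcp_pos: [0.5093, -0.3057, 0.1983]
orientation: [-2.919, -1.045, -0.076]
force: [-0.4, 0.7, -3.3]
opening: 0.0584
```

```bash
python3 - <<'E'
from h import *
T=tcpT()
print(rel([.512,-.3065,.024]),T,readout.get_obs()['force'])
E
```

```text
[-0.0088  0.0061  0.0189] [[ 0.7719  0.6349  0.0325  0.5093]
 [ 0.633  -0.7723  0.0542 -0.3057]
 [ 0.0596 -0.0213 -0.998   0.1983]
 [ 0.      0.      0.      1.    ]] [-0.3514  0.7315 -3.272 ]
```

Request:
drive_tool(targets=[[-0.008,0.005,0.01,0,0.5],[0,0,0.006,0,0.5],[0,0,0,0,0.5]])

```text
time_s: 32.2
tcp_pos: [0.5084, -0.3134, 0.1834]
orientation: [-2.921, -1.049, -0.08]
force: [-0.4, 0.6, -4.2]
opening: 0.0583
```

Request:
drive_tool(targets=[[0,0,0.003,0,0.5],[0,0,0,0,0.5]])

```text
time_s: 32.45
tcp_pos: [0.5088, -0.3135, 0.1812]
orientation: [-2.922, -1.049, -0.081]
force: [-0.3, 0.2, -3.5]
opening: 0.0584
```

Request:
drive_tool(targets=[[0,0,0.002,0,0.5],[0,0,0,0,0.5]])

```text
time_s: 32.7
tcp_pos: [0.5092, -0.3136, 0.1798]
orientation: [-2.923, -1.05, -0.082]
force: [-0.3, 0.7, -3.9]
opening: 0.0583
```

Request:
drive_tool(targets=[[0,0,0.003,0,0.5],[0,0,0.003,0,0.5],[0,0,0,0,0.5]])

```text
time_s: 33.08
tcp_pos: [0.51, -0.3133, 0.1803]
orientation: [-2.925, -1.051, -0.077]
force: [1.0, 0.1, -4.2]
opening: 0.0585
```

Request:
drive_tool(targets=[[0,0,0.002,0,0.5],[0,0,0.002,0,0.5],[0,0,0,0,0.8],[0,0,0,0,0.85],[0,0,0,0,0.85]], squeeze=4)

```text
time_s: 33.7
tcp_pos: [0.5113, -0.3138, 0.1797]
orientation: [-2.928, -1.051, -0.078]
force: [0.0, -1.3, 0.4]
opening: 0.0726
```

```bash
python3 - <<'E'
from h import *
T=snap('wrist','w28');print(T)
E
```

```text
[[ 0.7706  0.6362  0.0368  0.5113]
 [ 0.6347 -0.7714  0.0447 -0.3138]
 [ 0.0569 -0.0111 -0.9983  0.1797]
 [ 0.      0.      0.      1.    ]]
```

View pics/w28.png

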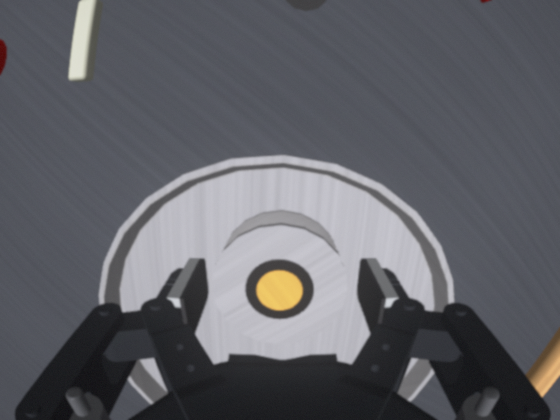

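Request:
drive_tool(targets=[[0,0,-0.02,0,0.85],[0,0,-0.05,0,0.85],[0,0,-0.05,0,0.7],[0,0,0,0,0.7]], squeeze=40)

```text
time_s: 34.25
tcp_pos: [0.5072, -0.3192, 0.3062]
orientation: [-2.928, -1.052, -0.08]
force: [-0.3, -0.2, -0.4]
opening: 0.0598
```

```bash
python3 - <<'E'
from h import *
T=snap('wrist','w29');print(T)
print(rel([.443,.088,.15]),readout.get_obs()['joints'])
E
```

```text
[[ 0.77    0.6368  0.0384  0.5072]
 [ 0.6353 -0.7709  0.0447 -0.3192]
 [ 0.058  -0.01   -0.9983  0.3062]
 [ 0.      0.      0.      1.    ]]
[ 0.2009 -0.352   0.0155] [ 1.112   0.3591 -0.697   1.6908  0.1854  1.1649 -0.505 ]
```

View pics/w29.png

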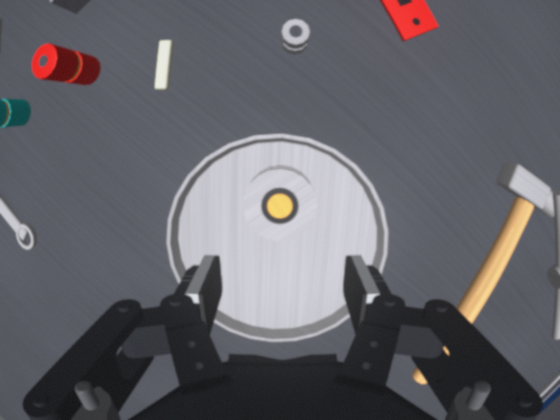

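Request:
drive_tool(targets=[[0.0251,-0.044,0.002,0,0.6],[0.0251,-0.044,0.002,0,0.6],[0.0251,-0.044,0.002,0,0.6],[0.0251,-0.044,0.002,0,0.6],[0.0251,-0.044,0.002,0,0.6],[0.0251,-0.044,0.002,0,0.6],[0.0251,-0.044,0.002,0,0.6],[0.012,-0.022,0,0,0.6],[0,0,0,0,0.6],[0,0,0,0,0.6]])

```text
time_s: 35.55
tcp_pos: [0.4354, 0.0659, 0.3001]
orientation: [-2.923, -1.049, -0.063]
force: [-0.3, -0.9, -0.3]
opening: 0.0511
```

```bash
python3 - <<'E'
from h import *
T0=np.load('pics/w29.npy'); print('wheel',pl('wrist',280,206,.028,T0))
T=snap('wrist','w30');print(T)
print(rel([.443,.088,.06]),rel([.443,.088,.028]),readout.get_obs()['joints'],proj('wrist',[.443,.088,.04],T))
E
```

```text
wheel [ 0.5153 -0.3064  0.028 ]
[[ 0.7712  0.636   0.0261  0.4354]
 [ 0.6346 -0.7714  0.047   0.0659]
 [ 0.05   -0.0197 -0.9986  0.3001]
 [ 0.      0.      0.      1.    ]]
[ 0.0078 -0.0074  0.086 ] [ 0.0062 -0.0068  0.1179] [ 0.8614 -0.0433 -1.0175  2.0606 -0.0906  1.0723 -0.9965] [272.8512 202.162 ]
```

View pics/w30.png

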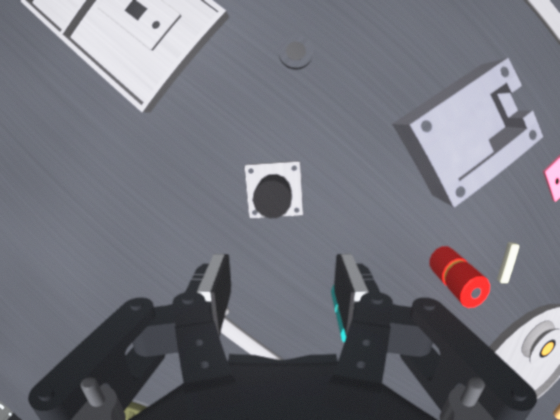

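```bash
python3 - <<'E'
from h import *
i=cv2.imread('pics/w30_raw.png')[150:230,230:320];i=cv2.convertScaleAbs(i,alpha=1.8,beta=20);cv2.imwrite('pics/w30c.png',cv2.resize(i,None,fx=7,fy=7,interpolation=cv2.INTER_CUBIC))
E
```

```text
(no output)
```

View pics/w30c.png

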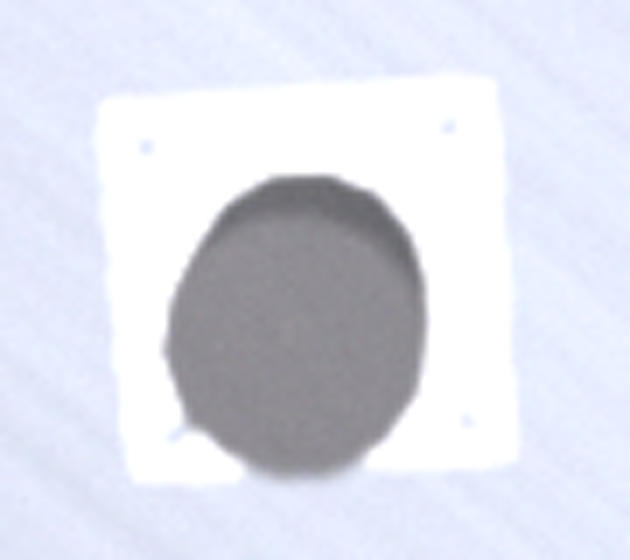

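```bash
python3 - <<'E'
from h import *
T=np.load('pics/w30.npy')
print(pl('wrist',272.3,199,.04,T), np.mean([pl('wrist',230+a/7,150+b/7,.006,T) for a,b in [(100,100),(495,75),(520,465),(130,485)]],0))
p=pl('wrist',272.3,199,.04,T); print(rel([p[0],p[1],.028]))
E
```

```text
[0.4446 0.0898 0.04  ] [0.444  0.0893 0.006 ]
[ 0.0086 -0.0072  0.1181]
```

Request:
drive_tool(targets=[[0.0085,-0.007,0.03,0,0.6],[0,0,0.035,0,0.6],[0,0,0.02,0,0.6],[0,0,0,0,0.6]])

```text
time_s: 36.1
tcp_pos: [0.4416, 0.0749, 0.2129]
orientation: [-2.929, -1.032, -0.063]
force: [0.9, 0.4, 0.1]
opening: 0.051
```

```bash
python3 - <<'E'
from h import *
T=snap('wrist','w31',(180,160,380,340),4)
print(rel([.4443,.0895,.028]),T)
E
```

```text
[ 0.0014 -0.0065  0.0312] [[ 0.7785  0.627   0.0262  0.4416]
 [ 0.6256 -0.7787  0.0469  0.0749]
 [ 0.0498 -0.0202 -0.9986  0.2129]
 [ 0.      0.      0.      1.    ]]
```

View pics/w31.png

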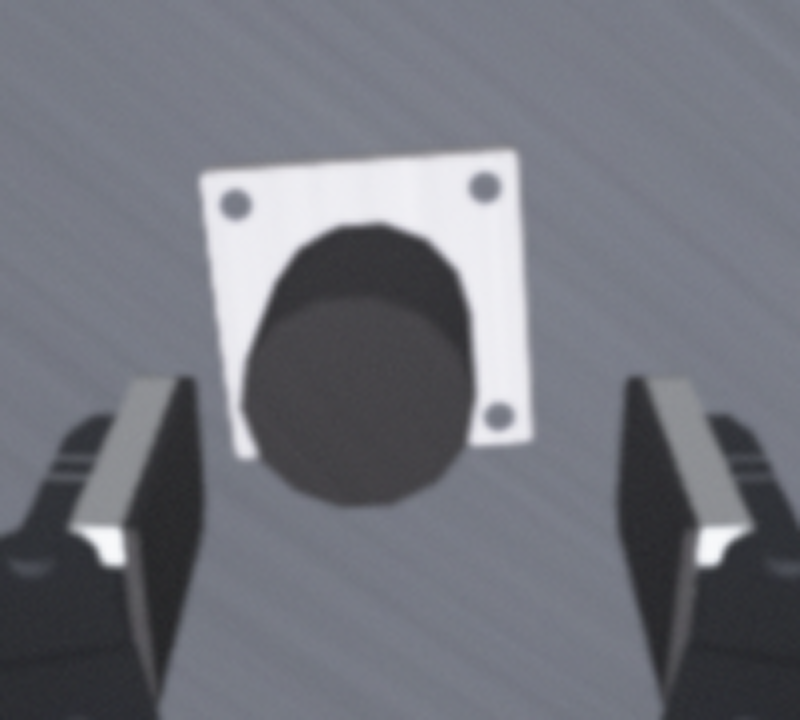

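Request:
drive_tool(targets=[[0.0015,-0.0065,0,0,0.6],[0,0,0.028,0,0.6],[0,0,0,0,0.6]])

```text
time_s: 36.52
tcp_pos: [0.4416, 0.0818, 0.1885]
orientation: [-2.934, -1.029, -0.072]
force: [0.2, 0.2, 0.0]
opening: 0.0514
```

```bash
python3 - <<'E'
from h import *
T=snap('wrist','w32',(180,160,380,340),4)
print(rel([.4443,.0895,.028]),T)
E
```

```text
[-0.0031 -0.0027  0.0068] [[ 0.7802  0.6246  0.0333  0.4416]
 [ 0.6232 -0.7808  0.0448  0.0818]
 [ 0.054  -0.0142 -0.9984  0.1885]
 [ 0.      0.      0.      1.    ]]
```

View pics/w32.png

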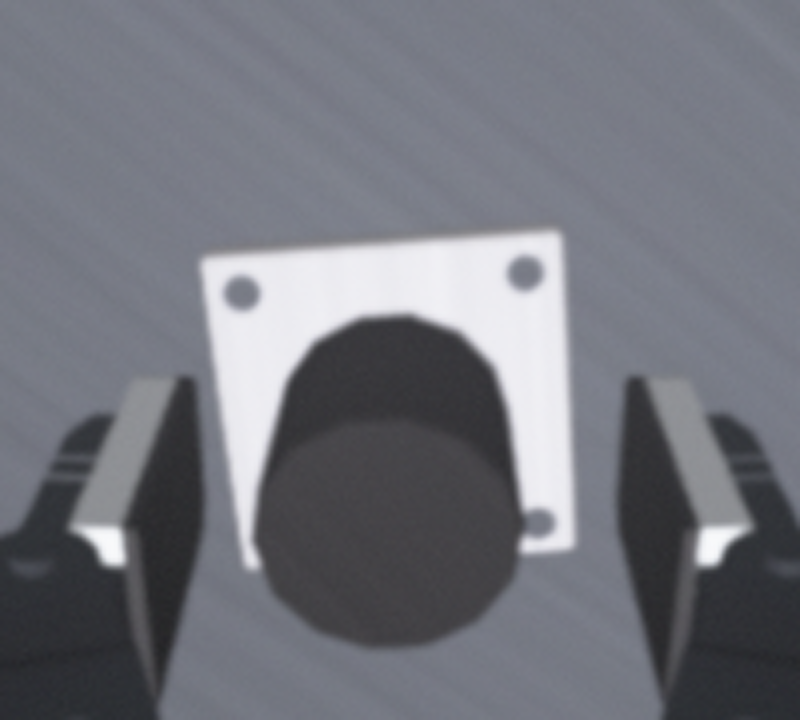

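Request:
drive_tool(targets=[[-0.003,-0.0025,0.004,0,0.6],[0,0,0,0,0.3],[0,0,0,0,0.2],[0,0,0,0,0.2],[0,0,0,0,0.2],[0,0,0,0,0.2]])

```text
time_s: 37.33
tcp_pos: [0.4395, 0.0824, 0.1879]
orientation: [-2.938, -1.03, -0.082]
force: [1.1, 0.6, -1.5]
opening: 0.0287
```

```bash
python3 - <<'E'
from h import *
T=snap('wrist','w33',(180,160,380,340),4)
print(rel([.4443,.0895,.028]),T)
E
```

```text
[-0.0012 -0.0012  0.0052] [[ 0.7801  0.6243  0.0405  0.4395]
 [ 0.6229 -0.7811  0.0431  0.0824]
 [ 0.0585 -0.0084 -0.9983  0.1879]
 [ 0.      0.      0.      1.    ]]
```

View pics/w33.png

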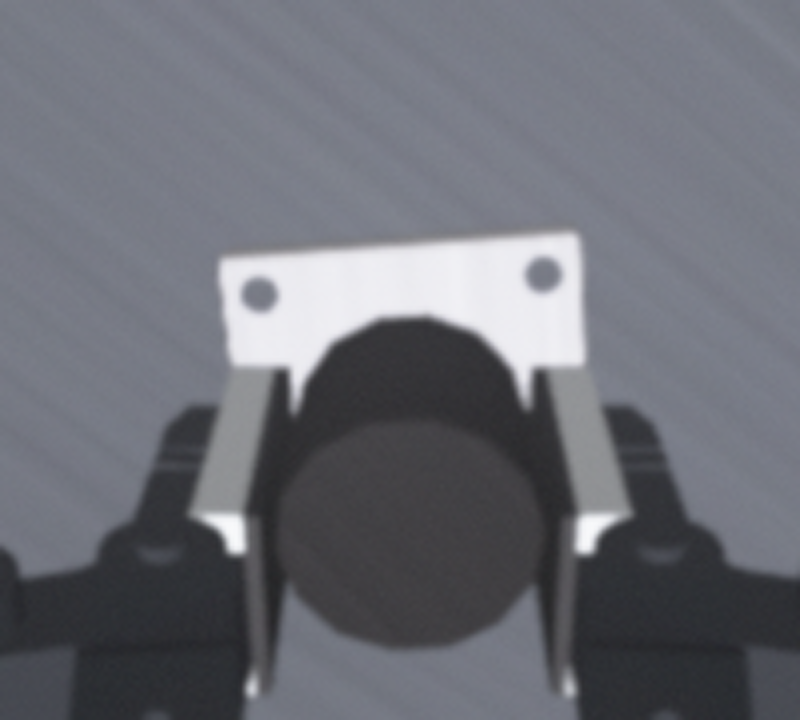

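Request:
drive_tool(targets=[[0,0,-0.01,0,0.2],[0,0,-0.03,0,0.2],[0,0,-0.05,0,0.2],[0,0,-0.04,0,0.2],[0,0,0,0,0.2]])

```text
time_s: 38.0
tcp_pos: [0.434, 0.0777, 0.3227]
orientation: [-2.935, -1.034, -0.081]
force: [0.6, -0.6, -1.8]
opening: 0.0289
```

```bash
python3 - <<'E'
from h import *
T=tcpT();print(T)
print(rel([.4467,-.3588,.15]),readout.get_obs()['joints'])
E
```

```text
[[ 0.7781  0.6269  0.0396  0.434 ]
 [ 0.6254 -0.7791  0.044   0.0777]
 [ 0.0584 -0.0095 -0.9982  0.3227]
 [ 0.      0.      0.      1.    ]]
[-0.2732  0.3496 -0.0013] [ 0.9364 -0.1059 -1.086   2.037  -0.1465  1.1123 -0.9808]
```

Request:
drive_tool(targets=[[-0.0341,0.0437,0,0,0.2],[-0.0341,0.0437,0,0,0.2],[-0.0341,0.0437,0,0,0.2],[-0.0341,0.0437,0,0,0.2],[-0.0341,0.0437,0,0,0.2],[-0.0341,0.0437,0,0,0.2],[-0.0341,0.0437,0,0,0.2],[-0.0341,0.0437,0,0,0.2],[0,0,0,0,0.2],[0,0,0,0,0.2]])

```text
time_s: 39.25
tcp_pos: [0.4416, -0.3747, 0.2924]
orientation: [-2.921, -1.044, -0.073]
force: [-0.0, 0.9, -1.0]
opening: 0.0288
```

```bash
python3 - <<'E'
from h import *
T=snap('wrist','w34');print(T)
print(rel([.4467,-.3588,.06]),readout.get_obs()['joints'])
E
```

```text
[[ 0.7727  0.634   0.0314  0.4416]
 [ 0.6322 -0.7731  0.0523 -0.3747]
 [ 0.0574 -0.0206 -0.9981  0.2924]
 [ 0.      0.      0.      1.    ]]
[ 0.0015 -0.0045  0.078 ] [ 1.234   0.3251 -0.6557  1.7447  0.1499  1.1438 -0.3438]
```

View pics/w34.png

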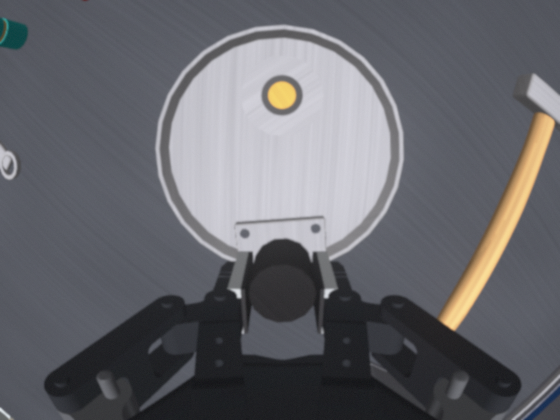

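Good alignment: wheel at (282,95), buffer in the near half of the dish. Lower.

Request:
drive_tool(targets=[[0.0015,-0.004,0.03,0,0.2],[0,0,0.03,0,0.2],[0,0,0.02,0,0.2],[0,0,0,0,0.2]])

```text
time_s: 39.8
tcp_pos: [0.4437, -0.3612, 0.2111]
orientation: [-2.918, -1.056, -0.071]
force: [-0.4, 0.3, -0.1]
opening: 0.0288
```

```bash
python3 - <<'E'
from h import *
T=snap('wrist','w35');print(T)
print(rel([.4467,-.3588,.037]))
E
```

```text
[[ 0.7678  0.64    0.0301  0.4437]
 [ 0.6383 -0.7681  0.0509 -0.3612]
 [ 0.0557 -0.0198 -0.9982  0.2111]
 [ 0.      0.      0.      1.    ]]
[-0.0061  0.0026  0.0201]
```

View pics/w35.png

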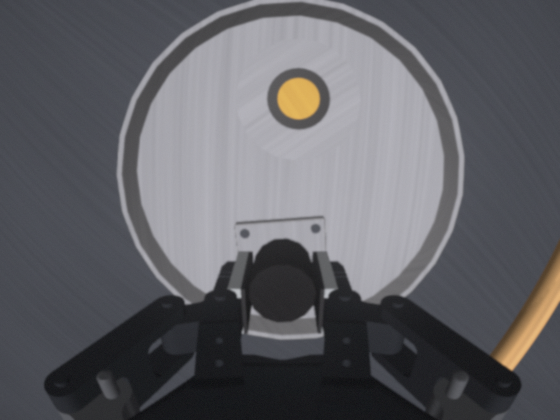

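Request:
drive_tool(targets=[[-0.003,0.002,0.008,0,0.2],[0,0,0.006,0,0.2],[0,0,0,0,0.2]])

```text
time_s: 40.22
tcp_pos: [0.4445, -0.3647, 0.1996]
orientation: [-2.923, -1.059, -0.075]
force: [-0.8, 0.4, -0.5]
opening: 0.0287
```

Request:
drive_tool(targets=[[0,0,0.003,0,0.2],[0,0,0,0,0.2]])

```text
time_s: 40.48
tcp_pos: [0.4448, -0.3648, 0.1969]
orientation: [-2.924, -1.058, -0.075]
force: [0.7, -0.9, -1.0]
opening: 0.0287
```

Request:
drive_tool(targets=[[0,0,0.003,0,0.2],[0,0,0.003,0,0.2],[0,0,0,0,0.2]])

```text
time_s: 40.85
tcp_pos: [0.4453, -0.3647, 0.1921]
orientation: [-2.925, -1.058, -0.075]
force: [1.1, 0.2, -1.8]
opening: 0.0287
```

Request:
drive_tool(targets=[[0,0,0.003,0,0.2],[0,0,0.003,0,0.2],[0,0,0,0,0.2]])

```text
time_s: 41.22
tcp_pos: [0.4462, -0.3646, 0.1927]
orientation: [-2.926, -1.059, -0.069]
force: [-1.3, -0.9, -1.5]
opening: 0.0285
```

Stopped at the expected height (contact). Release.

Request:
drive_tool(targets=[[0,0,0.002,0,0.2],[0,0,0.001,0,0.2],[0,0,0,0,0.45],[0,0,0,0,0.55],[0,0,0,0,0.6],[0,0,-0.01,0,0.6],[0,0,-0.04,0,0.6],[0,0,-0.05,0,0.6],[0,0,-0.05,0,0.6],[-0.05,0,0,0,0.6],[0,0,0,0,0.6]], squeeze=4)

```text
time_s: 42.6
tcp_pos: [0.4028, -0.404, 0.3455]
orientation: [-2.927, -1.062, -0.068]
force: [-0.4, 1.9, -0.7]
opening: 0.0512
```

```bash
python3 - <<'E'
from h import *
T=snap('wrist','w36');print(T)
snap('scene','s36');snap('top','t36')
E
```

```text
[[ 0.7666  0.6414  0.0317  0.4028]
 [ 0.6402 -0.7671  0.0402 -0.404 ]
 [ 0.05   -0.0105 -0.9987  0.3455]
 [ 0.      0.      0.      1.    ]]
```

View pics/w36.png

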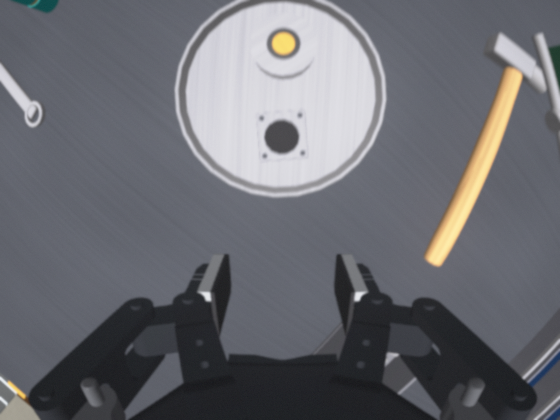

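View pics/s36.png

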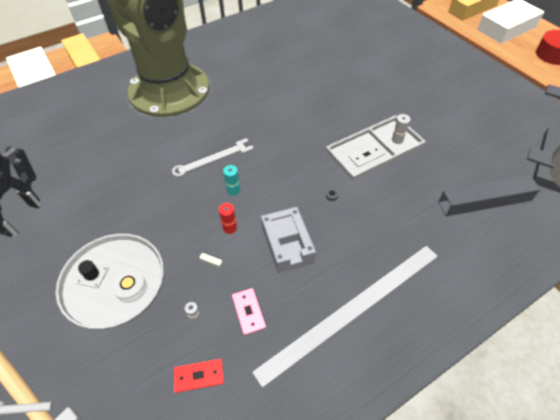

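View pics/t36.png

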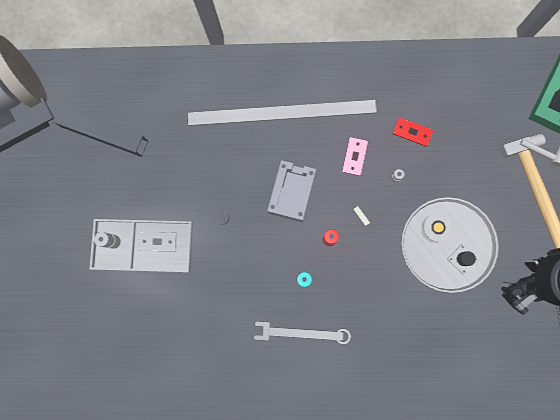

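```bash
python3 - <<'E'
from h import *
t=cv2.imread('pics/t36_raw.png');s=cv2.imread('pics/s36_raw.png')
rs=lambda im:cv2.resize(im,(400,300),interpolation=cv2.INTER_CUBIC)
cv2.imwrite('pics/m36.png',np.vstack([np.hstack([rs(t[200:290,80:200]),rs(t[195:300,395:535])]),np.hstack([rs(s[100:190,320:440]),rs(s[230:335,50:190])])]))
for n,c,p,z in [('barrel','top',(101,239.5),.074),('plate','top',(157,242),.01),('wheel','top',(438.5,228),.028),('buffer','top',(466,258.5),.044),('barrelS','scene',(404,119),.074),('plateS','scene',(367,154),.01),('wheelS','scene',(128,283),.028),('bufS','scene',(89,268),.044)]: print(n,pl(c,*p,z))
E
```

```text
barrel [0.4942 0.3846 0.074 ]
plate [0.4928 0.2892 0.01  ]
wheel [ 0.5137 -0.3067  0.028 ]
buffer [ 0.4494 -0.3538  0.044 ]
barrelS [0.4988 0.386  0.074 ]
plateS [0.4958 0.2913 0.01  ]
wheelS [ 0.5179 -0.3043  0.028 ]
bufS [ 0.4587 -0.3532  0.044 ]
```

View pics/m36.png

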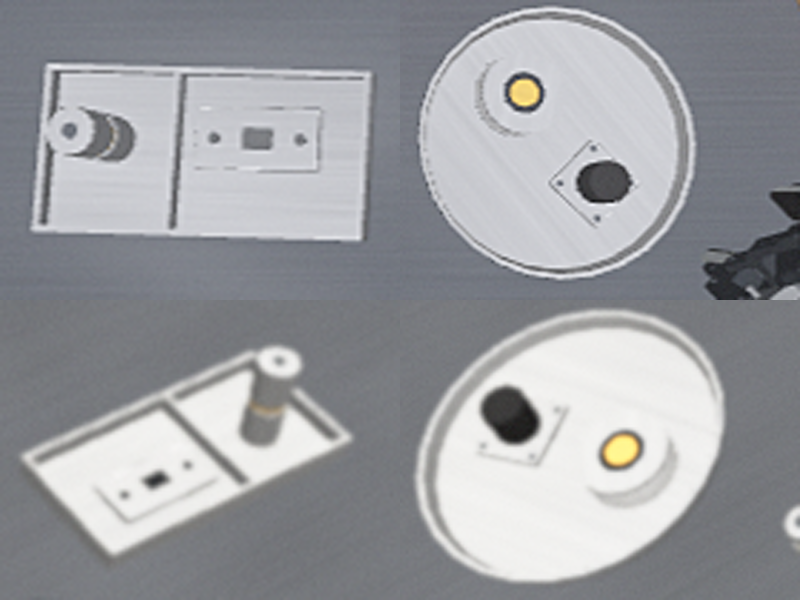

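```bash
python3 - <<'E'
from h import *
o=readout.get_obs();print(o['time_s'],abs(o['qvel']).max()); print(r.hand_in())
E
```

```text
42.75 0.01327751683339169
the job is handed in; nothing more can be done
None
```

Both kits are made up and the job is handed in at about 43 s of the 115 s allowed; the hand-in reports no verdict.

- **Rectangular tray:** I tipped the strike plate up at the thumb notch, took it by its raised end and turned it flat in the large compartment. The tall barrel stands upright in the small compartment.
- **Round dish:** the wheel lies flat about 42 mm from the dish centre. The buffer stands on its base about 38–40 mm from the centre, beside the wheel.
- **Last pictures:**
  - The plate sits about 7 mm (x) and −34 mm (y) from the tray origin, and the tall barrel about 6 mm and +61 mm. All four parts are inside the limits.
  - All four parts look flat or upright.
  - The short barrel is at the same pixel as at the start.
  - The arm is clear of everything.

**What disagreed:**
- The scene camera reads about 2–4 mm off from the top and wrist cameras. It was about 9 mm off on one rough buffer point, read coarsely off the picture.
- The tool picked up a tilt of 3–5° during the moves, which the interface gave no way to correct. The parts settled level on release.
- The force reading barely showed the set-down of the tall barrel, wheel and buffer. For those I judged contact by the height at which the tool stopped moving down.

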